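# Reset the tilting board and load it with parts caddies

### The arm

A 7-joint arm with a two-finger parallel gripper is mounted at the origin on the work surface. World frame = base frame: x ahead of the robot, y to its left, z up, the work surface at z = 0. Lengths are in m, angles in rad, forces in N, time in s.
With the tool pointing down it reaches from about 0.4 to 0.875 m from the base axis. Payload 6.5 kg.
Tool frame: the origin (TCP) lies on the centre line of the jaws, within the pads' length; the fingertips stand 14 mm ahead of it and the grasp point (between the pads) lies 5 mm behind it; z points along the fingers, y is the line along which they close (so a half turn about z gives the same grasp; the last joint's range is limited). The gripper opens to 85 mm and grips with 20 to 120 N. Pads are 22 mm wide; open, the fingers measure 114 mm over their backs; the gripper's body (76 mm by 85 mm) begins 54 mm behind the grasp point. The pads swing forward as they close: fully open they stand 13 mm farther back than shut.
Start: joints at [-1.243, 0.536, -0.004, 1.538, 0.003, 1.067, -0.071], TCP at [0.249, 0.6, 0.245] pointing down, gripper open.
Joint ranges: [-2.7, 2.7], [-0.37, 2.16], [-1.27, 1.26], [0.24, 2.4], [-1.31, 4.45], [0.19, 1.91], [-2.76, 2.76]. Speed limits (rad/s): [2.39, 2.39, 3.14, 3.14, 3.14, 3.14, 3.14].

### API

Orientations are given as a rotation vector (axis times angle).
In Python, from cell import monitor, optics, order, nets gives the robot as it stands.
- The arm moves only by the tool arm_command, never from a script. Its argument "steps" is a list of rows, each a list of 3 entries, a list of its own where there are three numbers: the finger opening in cm, from 0 to 8.54, then the shift along the tool's x, y, z in cm, then the turn, a rotation vector about the tool's x, y, z in rad. A call has 1 to 5 rows; each row is the pose to reach, as a shift and turn from the pose commanded when the call began, along the tool's axes at that moment; what a row does not reach only later rows make up. A row lasts 1/8 s, in which the tool goes at most 62.5 mm and 10.7 degrees, less where a joint would pass 70% of its speed; a pose out of reach is approached as far as the arm can. A call with a gripper value outside its range is refused whole. The fingers move at their own pace and stop on an object; "force" is the grip in N (left out, the last holds). Time passes only in rows, so rows that repeat a pose let the fingers close. It gives the time, the measured TCP pose, the force, the opening and the grip force at its end, in the units of the state.
- monitor.observe(): the state, without advancing time (a new reading comes with each control period).
- optics.read_camera(name): name is "scene" or "top" or "wrist"; returns the picture (420x560x3 uint8, blue, green, red); there is no depth.
- optics.camera_info(name): a dict with "K" (3x3 intrinsics, pixels), "distortion" ([k1, k2, p1, p2, k3] as OpenCV has them; the pictures are not rectified), "extrinsics" (4x4, takes a point from camera to world coordinates). Camera axes: x right, y up, looking along -z (the intrinsics and any distortion apply to the point x, -y, -z); pixel columns grow to the right and rows downward; lengths in m; the calibration is good to about 2 mm. A picture is of the moment at which its call begins: read the wrist's pose just before it. camera_info takes no time and is no camera call; for the wrist camera it gives the pose at the moment of the call.
- order.job_done(): hands the job in; it is judged then, once.
Trained networks look in the newest picture that a camera, given by its name, has taken for a name from the list of things; names that differ only in an ending like _2 or _b are one class to them, and where a whole thing is asked for, a point or a joint stands for the part that bears it (a point fixed in the world has none). Each returns a list of dicts, best first, with "p" (0 to 1); they miss things now and then, are a little off and sometimes report something else, mostly with a low value. They report only what shows in the picture. A call takes as long as a camera call. They do not tell look-alikes from the thing itself.
- nets.cut_out(camera, target): "pixels" (420x560 bool, what is visible of it) and "extent" ([left, top, right, bottom] in pixels, round what is visible of it).
- nets.pinpoint(camera, target): "uv" ([column, row] in pixels: a listed point, or the origin of a listed thing).
The state is a dict: "t": time; "joint_pos": joint angles; "joint_velocities": joint speeds; "joint_torque": joint torques, N m; "tcp_pos": TCP position; "eef_rot": TCP orientation; "ft_force": force on the tool from outside, world axes, zero at the start; "ft_torque": the same for the moment, N m; "finger_gap": opening from 0.0 (shut) to 1.0 (fully open); "grip_force": force on a finger pad.
Only numpy, scipy, OpenCV 4.12 (cv2) and the standard library are available. Lean on these libraries where they do the work, as an engineer would, in place of code of your own. Each camera call takes 0.05 s, during which the arm holds its last target. There are 200 camera calls.

### The job

The tilting picking board next to the printers is propped too steep to load. Lift it past its top notch until the pawl swings clear and lower it flat; while it lies flat, lift every parts caddy off the hanging rail and stand it upright on the board, inside the rim. Then raise the loaded board into its second notch, counted from flat, and leave it resting there; leave everything else on the bench where it is.

Things in the scene. Friction and masses are not known exactly. Their poses are not given: they have to be found in the camera images.
- board (a joint): Hinge of the tilting board, rad: 0 flat, grows as the bar side rises, stop at 1.117. It rests in notches at about 0.19 (first), 0.38 (second), 0.57 (third) and 0.765 (fourth, top). Raised 0.03 rad or more past a notch, the pawl drops in by itself and the board then settles back into that notch. A damper slows it (1.5 N m s/rad). Let go with the pawl clear, it sinks flat in about 2 s.
- pawl (a joint): Pawl of the ratchet, a grey arm pivoted on a post at the stand's +y side, rad: 0 engaged, up to 0.15 while a pin passes under it, 1.33 toppled clear. Above 0.83 of the board a trip pin tilts it, and with the board near 1.0 it topples clear and stays so: the board can then be lowered all the way. The last 0.14 rad down to flat throw it back in.
- tray (a point): Middle of the board's plywood face. x from the hinge to the bar, y along the hinge, z square to the face. The face is 158 mm (x) by 238 mm (y) inside the rim; the rim is 10 mm high, on the hinge side 18 mm. Flat, the face is 93 mm above the bench. A metal sector plate beside the +y edge (y = 130 to 180 mm, with the pawl) stands up to 120 mm above the face.
- bar (a point): Middle of the board's round steel lifting bar, 12 mm diameter, along y, 128 mm free between its two arms; 140 mm from the tray point along the tray's x and 6 mm lower, 230 mm from the hinge axis. A 49 mm gap between bar and board edge takes a finger. Flat, it is 87 mm above the bench, free below. Pinched from above it turns between the pads; raising takes 4 to 10 N there.
- hinge (a point): Point on the hinge axis of the board, in the middle of its width, 85 mm above the bench; the axis runs along its y; its x axis tilts with the board.
- rack: Aluminium hanging rail, fixed. Origin on the bench, x away from the robot's side. A flat strip 8 mm thick and 264 mm long (along y), centre at x = +40 mm, upper edge 130 mm above the bench, between two posts (at y = -139 and +139 mm) 160 mm high. The caddies hang on its -x side.
- caddy1: Grey parts caddy, one of up to four alike (absent: None): open box 60 mm (x) by 44 mm (y) by 38 mm, 0.08 to 0.17 kg, origin at the middle of its underside. Handle: square bar 10 mm thick (x) along y over the middle, centre 80 mm above the underside. On the +x side a hook (flange to x = 48 mm, lip 16 mm deep) hangs over the rail: lift 20 mm to clear. Hanging, its underside is 96 mm above the bench.
- caddy2: Grey parts caddy, one of up to four alike (absent: None): open box 60 mm (x) by 44 mm (y) by 38 mm, 0.08 to 0.17 kg, origin at the middle of its underside. Handle: square bar 10 mm thick (x) along y over the middle, centre 80 mm above the underside. On the +x side a hook (flange to x = 48 mm, lip 16 mm deep) hangs over the rail: lift 20 mm to clear. Hanging, its underside is 96 mm above the bench.
- caddy3: Grey parts caddy, one of up to four alike (absent: None): open box 60 mm (x) by 44 mm (y) by 38 mm, 0.08 to 0.17 kg, origin at the middle of its underside. Handle: square bar 10 mm thick (x) along y over the middle, centre 80 mm above the underside. On the +x side a hook (flange to x = 48 mm, lip 16 mm deep) hangs over the rail: lift 20 mm to clear. Hanging, its underside is 96 mm above the bench.
- caddy4: Grey parts caddy, one of up to four alike (absent: None): open box 60 mm (x) by 44 mm (y) by 38 mm, 0.08 to 0.17 kg, origin at the middle of its underside. Handle: square bar 10 mm thick (x) along y over the middle, centre 80 mm above the underside. On the +x side a hook (flange to x = 48 mm, lip 16 mm deep) hangs over the rail: lift 20 mm to clear. Hanging, its underside is 96 mm above the bench.
- frame_small: Bystander: black printed window frame, 84 mm square, 7 mm thick, lying under the rail; origin under its centre.
- frame_large: Bystander: black printed two-window frame, 84 by 164 mm, 7 mm thick.
- scraper: Bystander: scraper 200 mm long, lying along its x.
- driver: Bystander: screwdriver, lying along its x.
- brush: Bystander: brush 170 mm long, lying along its x.
- bottle: Bystander: bottle 44 mm diameter, 100 mm high, standing.
- spool: Bystander: filament spool 200 mm diameter, 60 mm high, lying flat.
- caliper: Bystander: caliper 200 mm long, lying along its x.
Things that resemble listed ones, but are neither listed nor needed, are in the scene too. Leave any red look-alike of the caddy3 alone.

How it is judged:
By the outcome, as a careful person would: the job done as asked, in the order asked, and still so for the second after the job is handed in, with the robot touching nothing.
Of caddy1, caddy2, caddy3, caddy4 only 2 to 4 are there at a start; the rules pass over those that are not, and their reading is None.
At some moment in a run one of caddy1, caddy2, caddy3, caddy4 may be knocked a few centimetres aside while the robot is not near it.
Once in a run the grip may slacken for a moment while it holds something.
It also fails if it takes over 210 s, if anything falls off the work surface, if the arm or the gripper's body presses on something with over 40 N, if the wrist force passes 120 N, or if a joint passes its speed limit or range.

## Working session

There is one attempt and no reset: what is moved stays moved. The work goes in short steps, Python scripts to look and compute and a tool call to move; the robot and the scene stay as the last step left them, time stands still between calls to the robot, and variables do not carry over. Pictures are saved under pics/ and viewed, at most 14 in all, crops included, and the job is handed in when it is done.

Besides the shell and the picture viewer there is one more tool, called after ">>>" as name([rows], argument=value, ...), one row to a line, values as JSON. arm_command: Moves the arm, as the interface text tells. Its arguments: {"type":"object","properties":{"steps":{"type":"array","items":{"type":"array"}},"force":{"type":"number"}},"required":["steps"]}

```bash
ls; mkdir -p pics
cat > h.py <<'E'
import numpy as np, cv2
from scipy.spatial.transform import Rotation as R
from cell import monitor, optics, order, nets
def ray(cam,uv,info=None):
    i=info or optics.camera_info(cam)
    p=cv2.undistortPoints(np.array([[uv]],float),np.array(i["K"],float),np.array(i["distortion"],float))[0,0]
    E=np.array(i["extrinsics"]); d=E[:3,:3]@np.array([p[0],-p[1],-1]); return E[:3,3],d/np.linalg.norm(d)
def atz(cam,uv,z,info=None):
    o,d=ray(cam,uv,info); return o+d*(z-o[2])/d[2]
def tri(rays):
    A=sum(np.eye(3)-np.outer(d,d) for o,d in rays); b=sum((np.eye(3)-np.outer(d,d))@o for o,d in rays)
    return np.linalg.solve(A,b)
def proj(cam,P,info=None):
    i=info or optics.camera_info(cam); E=np.array(i["extrinsics"]); c=(np.atleast_2d(P)-E[:3,3])@E[:3,:3]
    return cv2.projectPoints(c*[1,-1,-1],np.zeros(3),np.zeros(3),np.array(i["K"],float),np.array(i["distortion"],float))[0][:,0]
def st():
    s=monitor.observe(); print("t",round(s["t"],2),"tcp",np.round(s["tcp_pos"],4),"rot",np.round(s["eef_rot"],3),"F",np.round(s["ft_force"],1),"gap",round(s["finger_gap"],3),"grip",s["grip_force"]); return s
E
python3 - <<'E'
from h import *
st()
for c in ("scene","top"):
    im=optics.read_camera(c); cv2.imwrite(f"pics/{c}0.png",im)
    i=optics.camera_info(c); print(c,np.round(i["extrinsics"],3).tolist())
    for n in ("tray","bar","hinge","rack","caddy1","frame_small"):
        print(n,[(np.round(d["uv"],1).tolist(),round(d["p"],2)) for d in nets.pinpoint(c,n)][:6])
E
```

```text
pics
t 0.0 tcp [0.2492 0.5997 0.2444] rot [-6.140e-01 -3.081e+00  3.000e-03] F [-0.3 -0.2  0. ] gap 1.002 grip 0.0
scene [[0.238, -0.536, 0.81, 1.625], [0.971, 0.118, -0.208, -0.33], [0.016, 0.836, 0.549, 0.82], [0.0, 0.0, 0.0, 1.0]]
tray [([341.9, 180.1], 0.76)]
bar [([351.9, 171.2], 0.69)]
hinge [([334.5, 190.5], 0.67)]
rack []
caddy1 [([215.0, 221.5], 0.85), ([229.7, 215.2], 0.65), ([253.5, 212.5], 0.63), ([265.9, 208.4], 0.6), ([236.5, 205.9], 0.59)]
frame_small [([241.6, 226.5], 0.76), ([211.6, 218.1], 0.65)]
top [[0.018, 0.984, -0.179, 0.253], [-1.0, 0.022, 0.019, -0.03], [0.023, 0.179, 0.984, 1.793], [0.0, 0.0, 0.0, 1.0]]
tray [([209.7, 233.9], 0.7)]
bar [([214.0, 195.3], 0.86)]
hinge [([210.7, 253.3], 0.55)]
rack [([198.6, 299.6], 0.46)]
caddy1 [([336.9, 220.3], 0.9), ([313.5, 223.5], 0.87), ([322.8, 277.7], 0.86), ([356.4, 219.2], 0.75), ([328.1, 241.5], 0.63), ([301.6, 222.7], 0.61)]
frame_small [([326.3, 239.9], 0.79), ([135.3, 203.2], 0.63)]
```

Run:
```python
import cv2
a=cv2.imread("pics/scene0.png"); b=cv2.imread("pics/top0.png")
cv2.imwrite("pics/s1.png",cv2.resize(a[140:300,140:400],None,fx=3,fy=3,interpolation=cv2.INTER_CUBIC))
cv2.imwrite("pics/t1.png",cv2.resize(b[140:340,140:400],None,fx=3,fy=3,interpolation=cv2.INTER_CUBIC))
```

```text
(no output)
```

View pics/s1.png

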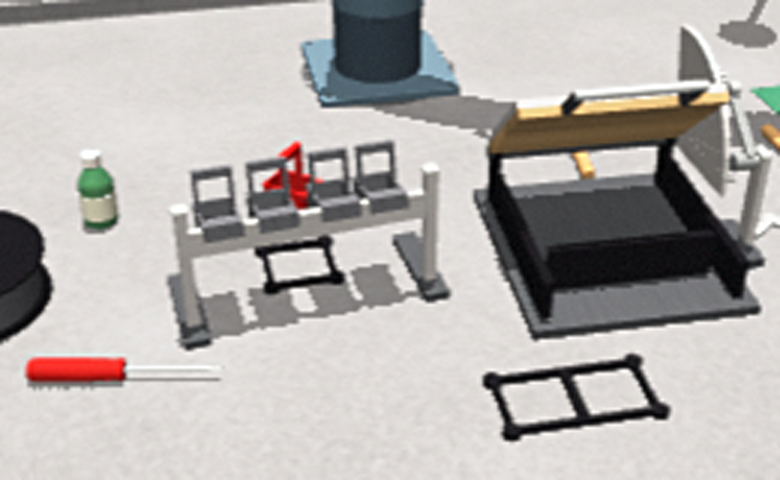

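View pics/t1.png

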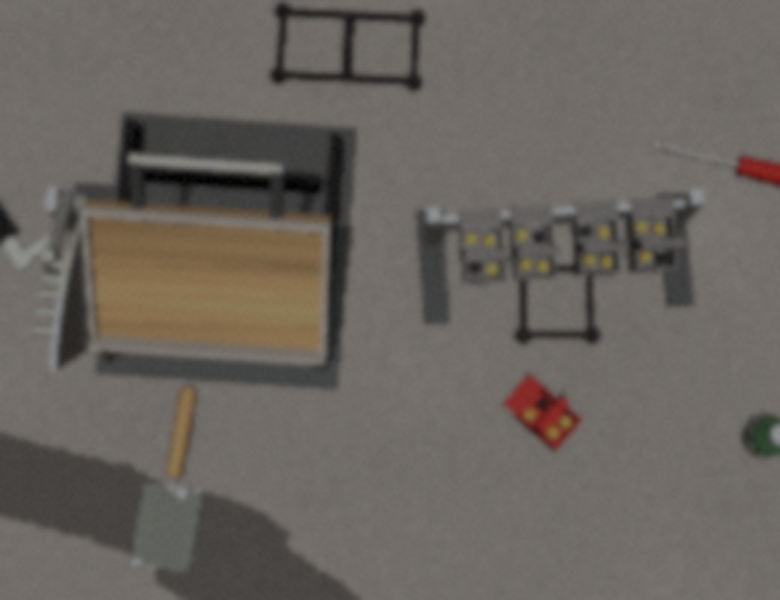

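The pictures show four grey caddies on the rail (top-camera columns about 300 to 358, row about 220). The red look-alike lies on the bench near (320, 277). The board is steep, with its bar at about (208, 194), on the far side from the robot. Next I fit the poses.

```bash
cat >> h.py <<'E'
def go(pos,rv=None,s=None):
    s=s or monitor.observe(); Rt=R.from_rotvec(s["eef_rot"])
    d=Rt.inv().apply(np.array(pos)-s["tcp_pos"])*100
    t=(Rt.inv()*R.from_rotvec(rv)).as_rotvec() if rv is not None else np.zeros(3)
    print("GO shift",np.round(d,2).tolist(),"turn",np.round(t,3).tolist())
def down(yaw):  # tool z down, tool y (closing) at world angle yaw
    y=np.array([np.cos(yaw),np.sin(yaw),0]); z=np.array([0,0,-1.]); return R.from_matrix(np.c_[np.cross(y,z),y,z]).as_rotvec()
E
python3 - <<'E'
from h import *
from scipy.optimize import least_squares
I={c:optics.camera_info(c) for c in("scene","top")}
px=lambda p:np.array(p)/3+140
# rack
a=atz("top",px((432,213)),.16); b=atz("top",px((697,197)),.16)
a2=atz("scene",px((181,212)),.16); b2=atz("scene",px((430,170)),.16)
print("posts +y/-y top",a.round(3),b.round(3),np.linalg.norm(a-b),"scene (-y,+y)",a2.round(3),b2.round(3),np.linalg.norm(a2-b2))
obs=[("top",(-79,119),0,(90,212)),("top",(79,0),0,None)]
def board(p):
    hx,hy,yaw,th=p
    def W(x,y,z): # from hinge coords
        X=x*np.cos(th)-z*np.sin(th); Z=x*np.sin(th)+z*np.cos(th)
        return np.array([hx+X*np.cos(yaw)-y*np.sin(yaw),hy+X*np.sin(yaw)+y*np.cos(yaw),.085+Z])
    return W
O=[("top",(.23,.064,.002),(130,158)),("top",(.23,-.064,.002),(282,168)),("scene",(.23,0,.002),(636,94)),
("top",(.169,.119,.018),(90,212)),("top",(.169,-.119,.018),(323,222)),("top",(.011,.119,.026),(97,350)),("top",(.011,-.119,.026),(323,358)),
("scene",(.23,-.064,.002),(576,103)),("scene",(.23,.064,.002),(692,93))]
f=lambda p:np.concatenate([proj(c,board(p)(*X),I[c])[0]-px(q) for c,X,q in O])
r=least_squares(f,[.35,.2,0,.7],loss="soft_l1"); print(r.x.round(3),r.fun.round(1).tolist())
print("bar",board(r.x)(.23,0,.002).round(3))
# caddies: underside z .096 via net origins; handles z .176
d=nets.pinpoint("top","caddy1")
for e in d: print(np.round(e["uv"],0),round(e["p"],2),atz("top",e["uv"],.096).round(3))
for q in [(482,250),(533,250),(598,248),(655,243)]: print("box rim mid",atz("top",px(q),.134).round(3))
w=optics.camera_info("wrist"); s=monitor.observe(); Rt=R.from_rotvec(s["eef_rot"])
print("wrist cam in tool",Rt.inv().apply(np.array(w["extrinsics"])[:3,3]-s["tcp_pos"]).round(3),Rt.as_matrix().round(2).tolist(),np.array(w["K"]).round(0).tolist())
E
```

```text
posts +y/-y top [ 0.568 -0.057  0.16 ] [ 0.592 -0.336  0.16 ] 0.27972156447763835 scene (-y,+y) [ 0.603 -0.33   0.16 ] [ 0.577 -0.058  0.16 ] 0.2736692948329676
[ 0.43   0.173 -0.033  0.722] [5.1, -0.2, -2.8, -1.2, 0.4, 0.9, 0.2, 1.0, 1.1, 1.9, 0.3, -0.8, 0.0, 0.5, 1.7, -0.5, 0.1, -0.4]
bar [0.601 0.168 0.238]
[337. 220.] 0.9 [ 0.554 -0.231  0.096]
[314. 224.] 0.87 [ 0.541 -0.155  0.096]
[323. 278.] 0.86 [ 0.366 -0.186  0.096]
[356. 219.] 0.75 [ 0.559 -0.295  0.096]
[328. 242.] 0.63 [ 0.483 -0.203  0.096]
[302. 223.] 0.61 [ 0.543 -0.116  0.096]
box rim mid [ 0.535 -0.111  0.134]
box rim mid [ 0.536 -0.165  0.134]
box rim mid [ 0.539 -0.234  0.134]
box rim mid [ 0.546 -0.295  0.134]
wrist cam in tool [ 0.08  -0.    -0.128] [[-0.92, 0.38, 0.0], [0.38, 0.92, -0.0], [-0.0, 0.0, -1.0]] [[350.0, 0.0, 288.0], [0.0, 350.0, 212.0], [0.0, 0.0, 1.0]]
```

Run:
```python
from h import *
go([0.6,0.165,0.40],down(-.033))
```

```text
GO shift [-49.07, -26.74, -15.47] turn [0.0, 0.0, 1.21]
```

>>> arm_command([
  [8.5,[0,0,-6],[0,0,0.15]],
  [8.5,[0,0,-12],[0,0,0.33]],
  [8.5,[-6,-3,-15.5],[0,0,0.5]],
  [8.5,[-12,-6.5,-15.5],[0,0,0.68]],
  [8.5,[-18,-10,-15.5],[0,0,0.85]],
])

```text
t: 1.38
tcp_pos: [0.3628, 0.458, 0.4008]
eef_rot: [-1.837, -2.548, -0.003]
ft_force: [0.4, 0.8, 0.7]
finger_gap: 0.996
grip_force: 0.0
```

Run:
```python
from h import *
st();go([0.6,0.165,0.40],down(-.033))
```

```text
t 1.38 tcp [0.3628 0.458  0.4008] rot [-1.837 -2.548 -0.003] F [0.4 0.8 0.7] gap 0.996 grip 0.0
GO shift [-35.29, 13.24, 0.06] turn [0.001, -0.001, 0.355]
```

>>> arm_command([
  [5,[-6,2.3,0],[0,0,0.1]],
  [5,[-12,4.6,0],[0,0,0.25]],
  [5,[-18,7,0],[0,0,0.355]],
  [5,[-24,9,0],[0,0,0.355]],
  [5,[-30,11.2,0],[0,0,0.355]],
])

```text
t: 2.0
tcp_pos: [0.5601, 0.2158, 0.4002]
eef_rot: [-2.252, -2.191, -0.001]
ft_force: [0.5, 0.4, 0.6]
finger_gap: 0.584
grip_force: 0.0
```

Run:
```python
from h import *
st()
im=optics.read_camera("wrist"); cv2.imwrite("pics/w1.png",im)
for n in ("bar","tray","hinge"): print(n,[(np.round(d["uv"],1).tolist(),round(d["p"],2),atz("wrist",d["uv"],.246).round(3)) for d in nets.pinpoint("wrist",n)][:3])
print(proj("wrist",[[.6,.168,.246],[.6,.3,.246]]))
```

```text
t 2.0 tcp [0.5601 0.2158 0.4002] rot [-2.252e+00 -2.191e+00 -1.000e-03] F [0.5 0.4 0.6] gap 0.584 grip 0.0
bar [([327.4, 241.6], 0.92, array([0.597, 0.166, 0.246]))]
tray [([228.4, 210.8], 0.63, array([0.511, 0.202, 0.246]))]
hinge [([189.5, 191.0], 0.83, array([0.478, 0.224, 0.246]))]
[[335.06599872 248.0715713 ]
 [337.11229946  88.92971556]]
```

View pics/w1.png

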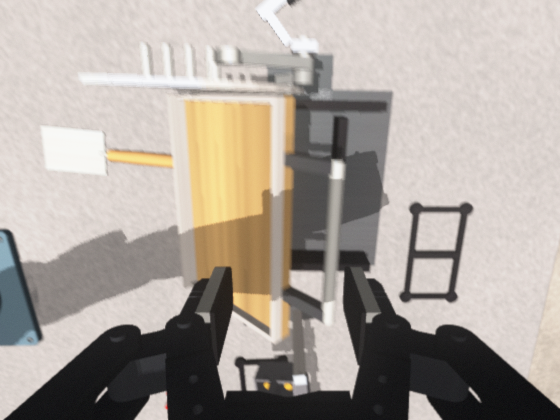

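The bar runs from about (337,162) to (329,320), with the arms near rows 160 and 305.

Run:
```python
from h import *
a,b=[atz("wrist",q,.246) for q in((337.5,165),(330,318))]
print(a.round(4),b.round(4),np.linalg.norm(a-b),"yaw",np.arctan2(-(a-b)[0],(a-b)[1]))
m=(a+b)/2; y=np.arctan2(-(a-b)[0],(a-b)[1])
go([m[0],m[1],.30],down(y)); go([m[0],m[1],.246+.0],down(y))
```

```text
[0.6011 0.2416 0.246 ] [0.5961 0.0962 0.246 ] 0.14550509046125695 yaw -0.03479503249501225
GO shift [-4.58, 4.02, 9.99] turn [0.0, 0.0, 0.004]
GO shift [-4.58, 4.02, 15.39] turn [0.0, 0.0, 0.004]
```

>>> arm_command([
  [4,[-4.6,4.0,4],[0,0,0]],
  [4,[-4.6,4.0,8],[0,0,0]],
  [4,[-4.6,4.0,12],[0,0,0]],
  [4,[-4.6,4.0,15],[0,0,0]],
  [4,[-4.6,4.0,15.7],[0,0,0]],
], force=60)

```text
t: 2.82
tcp_pos: [0.596, 0.172, 0.2409]
eef_rot: [-2.248, -2.191, 0.005]
ft_force: [-0.1, 0.2, 0.9]
finger_gap: 0.47
grip_force: 0.0
```

>>> arm_command([
  [0.5,[0,0,0],[0,0,0]],
  [0.5,[0,0,0],[0,0,0]],
  [0.5,[0,0,0],[0,0,0]],
  [0.5,[0,0,0],[0,0,0]],
], force=60)

```text
t: 3.32
tcp_pos: [0.5968, 0.1712, 0.2438]
eef_rot: [-2.25, -2.189, 0.0]
ft_force: [-5.1, 0.7, -0.4]
finger_gap: 0.113
grip_force: 58.4
```

```bash
cat >> h.py <<'E'
H=np.array([.433,.173]); YB=-.034
def barpath(ths,th0):  # tool shifts (cm) along the bar arc, closing axis y=outward, z down
    for t in ths:
        f=lambda a:np.array([.23*np.cos(a)-.002*np.sin(a),.23*np.sin(a)+.002*np.cos(a)])
        d=(f(t)-f(th0))*100; print(t,"y",round(d[0],2),"z",round(-d[1],2))
E
python3 - <<'E'
from h import *
st(); barpath([.82,.87,.92,.97,1.02,1.05],.765)
E
```

```text
t 3.33 tcp [0.5968 0.1712 0.2438] rot [-2.25  -2.189  0.   ] F [-5.1  0.7 -0.4] gap 0.113 grip 58.42739403247833
0.82 y -0.91 z -0.88
0.87 y -1.78 z -1.64
0.92 y -2.68 z -2.35
0.97 y -3.62 z -3.01
1.02 y -4.59 z -3.63
1.05 y -5.18 z -3.98
```

>>> arm_command([
  [0.5,[0,-0.9,-0.9],[0,0,0]],
  [0.5,[0,-1.8,-1.6],[0,0,0]],
  [0.5,[0,-2.7,-2.35],[0,0,0]],
  [0.5,[0,-3.6,-3.0],[0,0,0]],
  [0.5,[0,-4.6,-3.6],[0,0,0]],
], force=60)

```text
t: 3.95
tcp_pos: [0.5525, 0.1731, 0.2804]
eef_rot: [2.251, 2.191, 0.008]
ft_force: [4.3, 6.2, -7.5]
finger_gap: 0.115
grip_force: 58.3
```

Run:
```python
from h import *
st()
im=optics.read_camera("wrist"); cv2.imwrite("pics/w2.png",im)
print([(np.round(d["uv"],1).tolist(),round(d["p"],2)) for d in nets.pinpoint("wrist","bar")][:3])
```

```text
t 3.95 tcp [0.5525 0.1731 0.2804] rot [2.251 2.191 0.008] F [ 4.3  6.2 -7.5] gap 0.115 grip 58.32472085952759
[([284.3, 297.5], 0.63), ([476.1, 260.3], 0.54)]
```

View pics/w2.png

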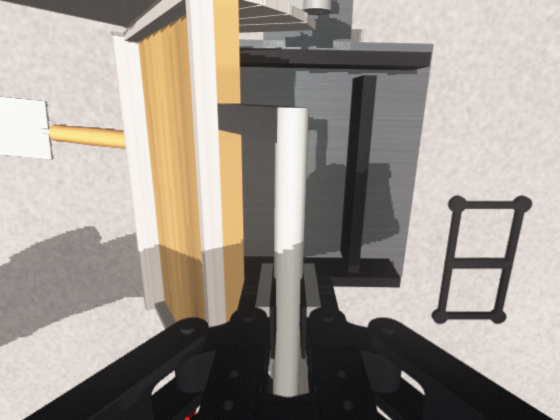

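The bar is pinched between the pads and the board is at about 1.02. I raise it slightly further and dwell so the pawl can topple.

>>> arm_command([
  [0.5,[0,-0.6,-0.35],[0,0,0]],
  [0.5,[0,-0.6,-0.35],[0,0,0]],
  [0.5,[0,-0.6,-0.35],[0,0,0]],
  [0.5,[0,-0.6,-0.35],[0,0,0]],
  [0.5,[0,-0.6,-0.35],[0,0,0]],
])

```text
t: 4.68
tcp_pos: [0.547, 0.1734, 0.2842]
eef_rot: [2.251, 2.191, 0.008]
ft_force: [1.2, 5.6, -1.5]
finger_gap: 0.114
grip_force: 59.2
```

Run:
```python
from h import *
st(); barpath([1.0,.94,.88,.82,.76],1.05);print(); barpath([.70,.64,.58,.52,.46],.76)
im=optics.read_camera("scene"); cv2.imwrite("pics/s2.png",cv2.resize(im[100:260,280:440],None,fx=3.5,fy=3.5,interpolation=cv2.INTER_CUBIC))
for c in("scene",): 
  for d in nets.cut_out(c,"pawl")[:2]: print(d["extent"],d["p"])
```

```text
t 4.67 tcp [0.547  0.1734 0.2842] rot [2.251 2.191 0.008] F [ 1.2  5.6 -1.5] gap 0.114 grip 59.195884466171265
1.0 y 0.99 z 0.59
0.94 y 2.13 z 1.36
0.88 y 3.23 z 2.2
0.82 y 4.27 z 3.1
0.76 y 5.26 z 4.06

0.7 y 0.93 z 1.02
0.64 y 1.8 z 2.09
0.58 y 2.6 z 3.22
0.52 y 3.33 z 4.39
0.46 y 3.99 z 5.6
[380.1, 173.0, 405.0, 194.9] 0.61
```

View pics/s2.png

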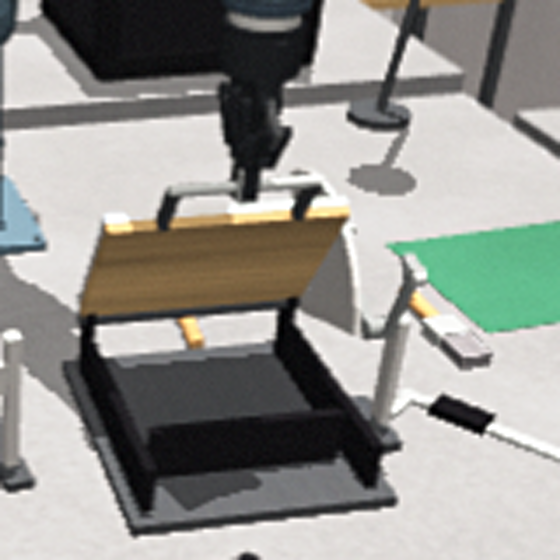

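The pawl has swung clear: its arm at crop (410,270) now leans away from the sector. I lower the board along the arc.

>>> arm_command([
  [0.5,[0,1.0,0.6],[0,0,0]],
  [0.5,[0,2.1,1.35],[0,0,0]],
  [0.5,[0,3.2,2.2],[0,0,0]],
  [0.5,[0,4.3,3.1],[0,0,0]],
  [0.5,[0,5.25,4.05],[0,0,0]],
])

```text
t: 5.4
tcp_pos: [0.5985, 0.171, 0.2422]
eef_rot: [-2.251, -2.19, -0.001]
ft_force: [-1.4, 3.9, 1.3]
finger_gap: 0.118
grip_force: 61.2
```

>>> arm_command([
  [0.5,[0,0.95,1.0],[0,0,0]],
  [0.5,[0,1.8,2.1],[0,0,0]],
  [0.5,[0,2.6,3.2],[0,0,0]],
  [0.5,[0,3.3,4.4],[0,0,0]],
  [0.5,[0,4.0,5.6],[0,0,0]],
])

```text
t: 6.02
tcp_pos: [0.6388, 0.169, 0.1851]
eef_rot: [-2.252, -2.19, 0.0]
ft_force: [-1.9, 4.7, 1.6]
finger_gap: 0.111
grip_force: 59.0
```

Run:
```python
from h import *
st(); barpath([.40,.34,.28,.22,.16],.46);print(); barpath([.12,.08,.04,.0],.16)
```

```text
t 6.03 tcp [0.6388 0.169  0.1851] rot [-2.252 -2.19   0.   ] F [-1.9  4.7  1.6] gap 0.111 grip 58.99268567562103
0.4 y 0.59 z 1.25
0.34 y 1.1 z 2.53
0.28 y 1.53 z 3.84
0.22 y 1.88 z 5.18
0.16 y 2.15 z 6.53

0.12 y 0.14 z 0.91
0.08 y 0.24 z 1.82
0.04 y 0.3 z 2.74
0.0 y 0.33 z 3.66
```

>>> arm_command([
  [0.5,[0,0.6,1.25],[0,0,0]],
  [0.5,[0,1.1,2.5],[0,0,0]],
  [0.5,[0,1.5,3.8],[0,0,0]],
  [0.5,[0,1.9,5.2],[0,0,0]],
  [0.5,[0,2.15,6.5],[0,0,0]],
])

```text
t: 6.65
tcp_pos: [0.6593, 0.1681, 0.1196]
eef_rot: [-2.252, -2.19, 0.003]
ft_force: [-4.9, 3.5, 1.4]
finger_gap: 0.11
grip_force: 58.5
```

>>> arm_command([
  [0.5,[0,0.15,0.9],[0,0,0]],
  [0.5,[0,0.25,1.8],[0,0,0]],
  [0.5,[0,0.3,2.7],[0,0,0]],
  [0.5,[0,0.3,3.6],[0,0,0]],
  [0.5,[0,0.3,3.6],[0,0,0]],
])

```text
t: 7.28
tcp_pos: [0.6617, 0.168, 0.0885]
eef_rot: [-2.25, -2.188, 0.003]
ft_force: [-19.1, 0.7, 32.7]
finger_gap: 0.116
grip_force: 63.9
```

>>> arm_command([
  [5,[0,0,0],[0,0,0]],
  [5,[0,0,0],[0,0,0]],
  [5,[0,0,0],[0,0,0]],
  [5,[0,0,0],[0,0,0]],
])

```text
t: 7.78
tcp_pos: [0.6631, 0.168, 0.0846]
eef_rot: [2.252, 2.19, -0.0]
ft_force: [0.2, 0.1, -0.6]
finger_gap: 0.582
grip_force: 0.0
```

Run:
```python
from h import *
st(); go([.47,-.05,.30],down(-.09))
for d in nets.cut_out("scene","pawl")[:2]: print(d["extent"],d["p"])
```

```text
t 7.78 tcp [0.6631 0.168  0.0846] rot [ 2.252  2.19  -0.   ] F [ 0.2  0.1 -0.6] gap 0.582 grip 0.0
GO shift [-22.34, -18.68, -21.53] turn [0.0, 0.001, 0.062]
[380.1, 173.0, 405.0, 194.9] 0.61
```

>>> arm_command([
  [5,[0,0,-6],[0,0,0]],
  [5,[0,0,-12],[0,0,0]],
  [5,[0,0,-18],[0,0,0]],
  [5,[-4,-3,-24],[0,0,0]],
  [5,[-9,-5,-26],[0,0,0]],
])

```text
t: 8.45
tcp_pos: [0.6141, 0.0876, 0.3436]
eef_rot: [2.247, 2.193, 0.006]
ft_force: [0.3, -0.8, -0.8]
finger_gap: 0.581
grip_force: 0.0
```

Run:
```python
from h import *
st(); go([.5,-.28,.36],down(-.09))
```

```text
t 8.45 tcp [0.6141 0.0876 0.3436] rot [2.247 2.193 0.006] F [ 0.3 -0.8 -0.8] gap 0.581 grip 0.0
GO shift [-37.03, -10.5, -1.73] turn [0.004, -0.001, 0.066]
```

>>> arm_command([
  [5,[-6,-2,0],[0,0,0]],
  [5,[-12,-4,0],[0,0,0.06]],
  [5,[-18,-6,-1],[0,0,0.066]],
  [5,[-24,-8,-1.7],[0,0,0.066]],
  [5,[-30,-10,-1.7],[0,0,0.066]],
])

```text
t: 9.07
tcp_pos: [0.5065, -0.2078, 0.3587]
eef_rot: [2.322, 2.114, 0.002]
ft_force: [0.3, -0.9, -0.1]
finger_gap: 0.588
grip_force: 0.0
```

>>> arm_command([
  [5,[-6,-0.5,0],[0,0,0]],
  [5,[-7,-0.5,0],[0,0,0]],
  [5,[-7,-0.5,0],[0,0,0]],
])

```text
t: 9.45
tcp_pos: [0.4955, -0.2752, 0.3578]
eef_rot: [-2.324, -2.113, -0.0]
ft_force: [0.4, -0.1, 0.2]
finger_gap: 0.587
grip_force: 0.0
```

Run:
```python
from h import *
st()
im=optics.read_camera("wrist"); cv2.imwrite("pics/w3.png",im)
for d in nets.pinpoint("wrist","caddy1")[:7]: print(np.round(d["uv"],1),round(d["p"],2),atz("wrist",d["uv"],.096).round(3))
for d in nets.cut_out("wrist","caddy1")[:7]: print(np.round(d["extent"],1),round(d["p"],2))
im=optics.read_camera("top"); cv2.imwrite("pics/top2.png",im)
for n in("bar","tray"): print(n,[(np.round(d["uv"],1).tolist(),round(d["p"],2),atz("top",d["uv"],.09).round(3)) for d in nets.pinpoint("top",n)][:2])
```

```text
t 9.45 tcp [ 0.4955 -0.2752  0.3578] rot [-2.324 -2.113 -0.   ] F [ 0.4 -0.1  0.2] gap 0.587 grip 0.0
[331.5 130.5] 0.85 [ 0.548 -0.233  0.096]
[185.6 102.3] 0.82 [ 0.395 -0.189  0.096]
[343.3 178.5] 0.8 [ 0.559 -0.287  0.096]
[319.3  61. ] 0.66 [ 0.539 -0.162  0.096]
[318.4   0. ] 0.61 [ 0.542 -0.107  0.096]
[297.6 102.1 379.7 162.2] 0.88
[145.7  58.4 211.7 131. ] 0.88
[281.4  21.9 373.   89.4] 0.76
[309.5 159.3 388.7 226.5] 0.63
[280.2   0.  364.9  33.3] 0.59
bar [([218.7, 188.6], 0.82, array([0.652, 0.158, 0.09 ]))]
tray [([214.8, 224.5], 0.87, array([0.532, 0.166, 0.09 ]))]
```

View pics/w3.png

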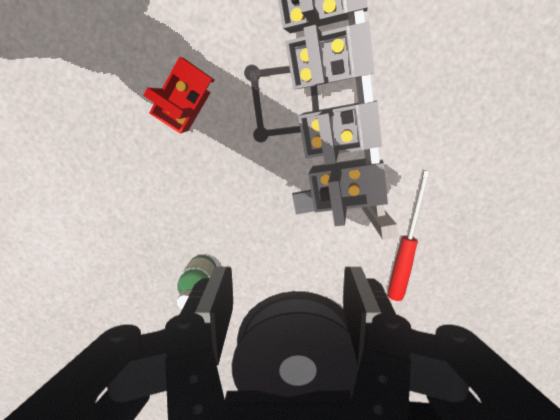

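The wrist picture shows four caddies, at about (318,0), (319,61), (331,130) and (343,178), with their handles along y. The red one is off at (185,100). I overlay predicted handles to refine the positions.

Run:
```python
from h import *
im=cv2.imread("pics/w3.png"); i=optics.camera_info("wrist")
x0,y0,k=260,0,4
c=cv2.resize(im[0:150*1+90,x0:x0+150][:240],None,fx=k,fy=k,interpolation=cv2.INTER_CUBIC)[:960]
c=cv2.resize(im[90:230,x0:x0+150],None,fx=k,fy=k,interpolation=cv2.INTER_CUBIC); y0=90
yaw=-.09
for (x,y) in [(.548,-.233),(.557,-.29)]:
    e=np.array([-np.sin(yaw),np.cos(yaw),0])
    P=proj("wrist",np.array([[x,y,.181]+e*.022,[x,y,.181]-e*.022]),i)
    q=((P-[x0,y0]+.5)*k).astype(int); print(P.round(1).tolist())
    cv2.line(c,tuple(map(int,q[0])),tuple(map(int,q[1])),(0,0,255),1)
cv2.imwrite("pics/w3c.png",c)
```

```text
[[344.7, 112.5], [342.2, 164.5]]
[[357.4, 177.8], [354.5, 224.3]]
```

View pics/w3c.png

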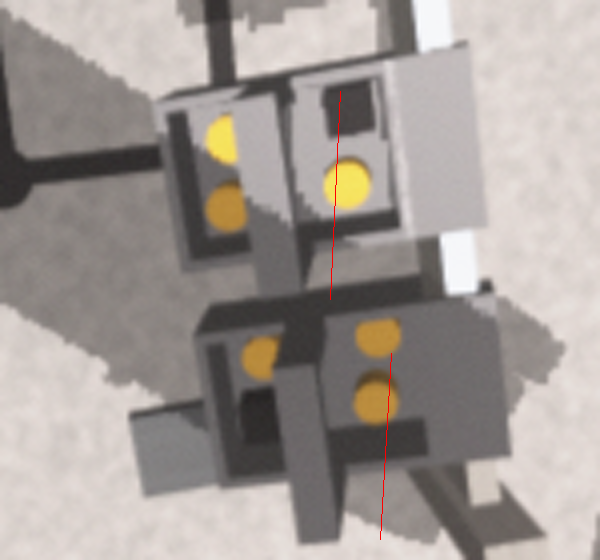

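Run:
```python
from h import *
st(); Y=.088
for n,(c,d) in {"A":((300,363),(319,543)),"B":((253,95),(283,288))}.items():
    p,q=[atz("wrist",np.array(u)/4+[260,90],.181) for u in(c,d)]
    print(n,p.round(4),q.round(4),np.linalg.norm(p-q).round(4),"yaw",np.arctan2(-(p-q)[0],(p-q)[1]).round(3))
    m=(p+q)/2; go([m[0],m[1],.25],down(Y)); go([m[0],m[1],.171],down(Y))
```

```text
t 9.75 tcp [ 0.4961 -0.2736  0.3579] rot [-2.321e+00 -2.117e+00 -1.000e-03] F [-0.5  1.1 -0.1] gap 0.589 grip 0.0
A [ 0.539  -0.2689  0.181 ] [ 0.5413 -0.3121  0.181 ] 0.0433 yaw 0.053
GO shift [-1.29, 4.54, 10.79] turn [0.0, -0.0, -0.18]
GO shift [-1.3, 4.54, 18.69] turn [0.0, -0.0, -0.18]
B [ 0.532  -0.2105  0.181 ] [ 0.5361 -0.2518  0.181 ] 0.0415 yaw 0.1
GO shift [4.57, 3.39, 10.79] turn [0.0, -0.0, -0.18]
GO shift [4.57, 3.39, 18.69] turn [0.0, -0.0, -0.18]
```

>>> arm_command([
  [4,[-1.3,4.5,4],[0,0,-0.16]],
  [4,[-1.3,4.5,9],[0,0,-0.16]],
  [4,[-1.3,4.5,14],[0,0,-0.16]],
  [4,[-1.3,4.5,18],[0,0,-0.16]],
  [4,[-1.3,4.5,18.6],[0,0,-0.16]],
], force=40)

```text
t: 10.38
tcp_pos: [0.5378, -0.2904, 0.1694]
eef_rot: [-2.142, -2.291, 0.002]
ft_force: [-0.3, 0.5, 0.5]
finger_gap: 0.473
grip_force: 0.0
```

>>> arm_command([
  [0,[0,0,0],[0,0,0]],
  [0,[0,0,0],[0,0,0]],
  [0,[0,0,0],[0,0,0]],
  [0,[0,0,0],[0,0,0]],
], force=40)

```text
t: 10.88
tcp_pos: [0.5401, -0.2927, 0.1738]
eef_rot: [2.145, 2.292, 0.002]
ft_force: [-2.2, 1.0, 7.3]
finger_gap: 0.118
grip_force: 29.8
```

>>> arm_command([
  [0,[0,0,-1],[0,0,0]],
  [0,[0,0,-3],[0,0,0]],
  [0,[0,0,-6],[0,0,0]],
  [0,[0,0,-10],[0,0,0]],
  [0,[0,0,-14],[0,0,0]],
], force=60)

```text
t: 11.5
tcp_pos: [0.5381, -0.2926, 0.3143]
eef_rot: [-2.148, -2.292, 0.001]
ft_force: [0.8, -0.1, -0.4]
finger_gap: 0.099
grip_force: 58.8
```

```bash
cat >> h.py <<'E'
import json
# board frame flat: bar mid at (.662,.168); tray = bar - .14 along board x
BY=-.035; BX=np.array([np.cos(BY),np.sin(BY)]); BYv=np.array([-np.sin(BY),np.cos(BY)])
TR=np.array([.6615,.168])-.14*BX
def slot(x,y): return TR+x*BX+y*BYv
E
python3 - <<'E'
from h import *
st(); print("tray",TR.round(4)); p=slot(-.042,-.09); print(p); go([*p,.31],down(BY))
im=optics.read_camera("top")
for n in("bar","tray"): print(n,[(np.round(d["uv"],1).tolist(),round(d["p"],2),atz("top",d["uv"],.09).round(3)) for d in nets.pinpoint("top",n)][:2])
cv2.imwrite("pics/t3.png",cv2.resize(im[160:260,160:290],None,fx=6,fy=6,interpolation=cv2.INTER_CUBIC))
i=optics.camera_info("top"); P=np.array([[*slot(a,b),.103] for a,b in[(-.079,-.119),(.079,-.119),(.079,.119),(-.079,.119)]]); print(((proj("top",P,i)-[160,160]+.5)*6).round(0).tolist())
E
```

```text
t 11.5 tcp [ 0.5381 -0.2926  0.3143] rot [-2.148e+00 -2.292e+00  1.000e-03] F [ 0.8 -0.1 -0.4] gap 0.099 grip 58.78279276192188
tray [0.5216 0.1729]
[0.47646211 0.08442382]
GO shift [38.02, -3.71, 0.42] turn [-0.001, 0.0, 0.1]
bar [([220.4, 187.6], 0.86, array([0.656, 0.153, 0.09 ]))]
tray [([212.9, 226.8], 0.85, array([0.524, 0.172, 0.09 ]))]
[[527.0, 564.0], [546.0, 274.0], [107.0, 249.0], [80.0, 539.0]]
```

View pics/t3.png

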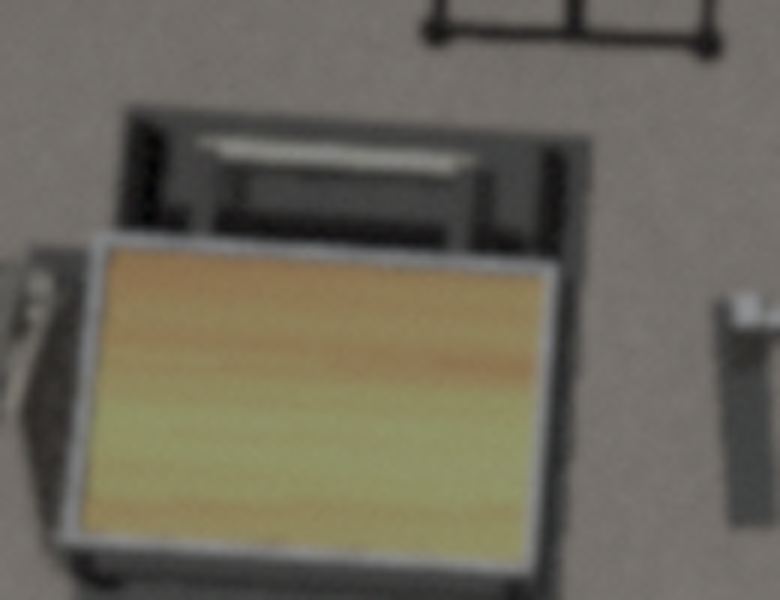

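The flat board's inner corners match the model at crop (525,565), (546,272) and (107,249). I carry caddy A over.

>>> arm_command([
  [0,[6,-0.5,0],[0,0,0.02]],
  [0,[12,-1.2,0],[0,0,0.04]],
  [0,[18,-1.8,0],[0,0,0.06]],
  [0,[24,-2.4,0],[0,0,0.08]],
  [0,[30,-3,0],[0,0,0.1]],
])

```text
t: 12.28
tcp_pos: [0.4877, 0.0067, 0.3113]
eef_rot: [-2.259, -2.182, 0.003]
ft_force: [0.9, -0.4, -0.8]
finger_gap: 0.1
grip_force: 59.4
```

>>> arm_command([
  [0,[6,-1,0],[0,0,0]],
  [0,[8,-1.5,0],[0,0,0]],
  [0,[8,-1.5,0],[0,0,0]],
])

```text
t: 12.65
tcp_pos: [0.4759, 0.0869, 0.3112]
eef_rot: [-2.254, -2.187, 0.003]
ft_force: [0.2, -1.0, -0.3]
finger_gap: 0.097
grip_force: 59.4
```

Run:
```python
from h import *
st(); p=slot(-.042,-.09); go([*p,.18],down(BY)); go([*p,.171],down(BY))
```

```text
t 12.65 tcp [0.4759 0.0869 0.3112] rot [-2.254 -2.187  0.003] F [ 0.2 -1.  -0.3] gap 0.097 grip 59.357589427381754
GO shift [-0.23, 0.09, 13.12] turn [-0.002, 0.001, 0.005]
GO shift [-0.23, 0.1, 14.02] turn [-0.002, 0.001, 0.005]
```

>>> arm_command([
  [0,[-0.2,0.1,5],[0,0,0]],
  [0,[-0.2,0.1,9],[0,0,0]],
  [0,[-0.2,0.1,12],[0,0,0]],
  [0,[-0.2,0.1,13.4],[0,0,0]],
  [0,[-0.2,0.1,13.9],[0,0,0]],
])

```text
t: 13.28
tcp_pos: [0.4883, 0.0883, 0.1801]
eef_rot: [2.254, 2.179, 0.034]
ft_force: [-0.3, 17.2, 56.9]
finger_gap: 0.097
grip_force: 71.4
```

>>> arm_command([
  [0,[0,0,0],[0,0,0]],
  [4,[0,0,0],[0,0,0]],
  [4,[0,0,0],[0,0,0]],
  [4,[0,0,0],[0,0,0]],
])

```text
t: 13.78
tcp_pos: [0.4774, 0.0822, 0.1724]
eef_rot: [-2.261, -2.181, 0.003]
ft_force: [-0.6, 0.7, -0.1]
finger_gap: 0.468
grip_force: 0.0
```

>>> arm_command([
  [4,[0,0,-4],[0,0,0]],
  [4,[0,0,-9],[0,0,0]],
  [4,[0,0,-14],[0,0,0]],
  [4,[-4,0,-18],[0,0,0]],
  [4,[-10,0,-18],[0,0,0]],
])

```text
t: 14.4
tcp_pos: [0.4761, -0.0166, 0.3554]
eef_rot: [2.253, 2.185, 0.007]
ft_force: [1.5, -0.9, 0.6]
finger_gap: 0.468
grip_force: 0.0
```

Run:
```python
from h import *
st(); go([.47,-.25,.34],down(.09))
optics.read_camera("wrist")
for d in nets.pinpoint("wrist","caddy1")[:7]: print(np.round(d["uv"],1),round(d["p"],2),atz("wrist",d["uv"],.096).round(3))
optics.read_camera("top")
for d in nets.pinpoint("top","caddy1")[:7]: print(np.round(d["uv"],1),round(d["p"],2),atz("top",d["uv"],.096).round(3))
```

```text
t 14.4 tcp [ 0.4761 -0.0166  0.3554] rot [2.253 2.185 0.007] F [ 1.5 -0.9  0.6] gap 0.468 grip 0.0
GO shift [-23.35, 0.09, 1.51] turn [0.005, -0.001, -0.121]
[294.1  79.9] 0.81 [0.485 0.071 0.096]
[341.9 283.2] 0.76 [ 0.535 -0.168  0.096]
[344.4 325.8] 0.75 [ 0.539 -0.231  0.096]
[340.8 243.5] 0.72 [ 0.534 -0.114  0.096]
[222.4 274.8] 0.62 [ 0.388 -0.15   0.096]
[314.1 224.3] 0.91 [ 0.539 -0.157  0.096]
[320.5 278. ] 0.77 [ 0.365 -0.179  0.096]
[199.8 298.9] 0.75 [0.292 0.203 0.096]
[242.  235.8] 0.71 [0.496 0.076 0.096]
[297.4 223.3] 0.68 [ 0.541 -0.102  0.096]
[337.  222.4] 0.61 [ 0.547 -0.231  0.096]
```

Run:
```python
from h import *
im=optics.read_camera("wrist"); i=optics.camera_info("wrist")
x0,y0,k=190,0,4
c=cv2.resize(im[0:150,x0:x0+190],None,fx=k,fy=k,interpolation=cv2.INTER_CUBIC)
for z,pts in((.103,[(-.079,.0),(-.079,-.119),(.079,-.119)]),(.103,[(.079,-.119),(.079,0)])):
    q=((proj("wrist",np.array([[*slot(*p),z] for p in pts]),i)-[x0,y0]+.5)*k).astype(np.int32); cv2.polylines(c,[q],False,(0,0,255),1)
cv2.imwrite("pics/w4c.png",c)
```

```text
(no output)
```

View pics/w4c.png

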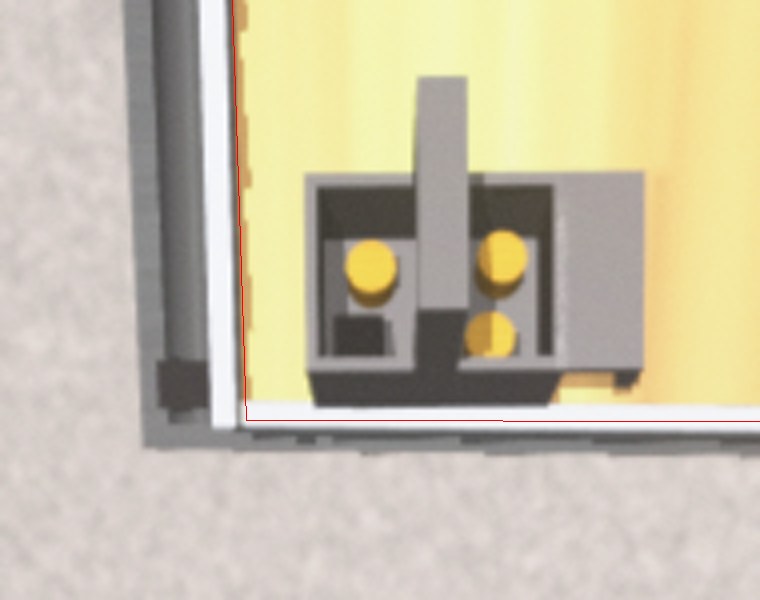

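Run:
```python
from h import *
f=lambda u,z:(np.array(atz("wrist",np.array(u)/4+[190,0],z))[:2]-TR)@np.c_[BX,BYv]
print("top edge front",f((310,370),.131),f((555,370),.131),"back",f((306,174),.131),f((555,174),.131))
print("bottom front",f((318,405),.093),f((548,405),.093))
print("handle",f((441,77),.178),f((441,310),.178))
print("rim inner", f((300,402),.103),f((700,402),.103),"hinge rim inner",f((238,150),.111),f((243,390),.111), f((246,150),.093))
```

```text
top edge front [-0.06020616 -0.10731938] [-0.00234208 -0.10728858] back [-0.06037436 -0.06528703] [-0.00392775 -0.06526884]
bottom front [-0.06037691 -0.11570815] [ 0.0003006  -0.11567346]
handle [-0.03142905 -0.05441668] [-0.03092603 -0.09627441]
rim inner [-0.06448014 -0.11484288] [ 0.03823368 -0.11479452] hinge rim inner [-0.07762973 -0.05751524] [-0.07821563 -0.11189558] [-0.07743042 -0.05493356]
```

Caddy A is tilted, about 0.22 rad, with its -y edge on the rim. The board's true middle is 4.5 mm further +y than in my model. I correct the model, regrasp with a matching tilt, straighten and re-place.

```bash
sed -i 's/^TR=.*/TR=np.array([.6615,.168])-.14*BX+.0045*BYv/' h.py
python3 - <<'E'
from h import *
s=st(); p=slot(-.031,-.080); r=(R.from_rotvec(down(BY))*R.from_rotvec([0,-.2,0])).as_rotvec()
print(p); go([*p,.26],r); go([*p,.173],r)
E
```

```text
t 14.65 tcp [ 0.4741 -0.0162  0.3523] rot [-2.259e+00 -2.182e+00  1.000e-03] F [-0.1 -0.4 -0.4] gap 0.469 grip 0.0
[0.48796277 0.09853002]
GO shift [11.51, 1.0, 9.23] turn [-0.001, -0.2, 0.0]
GO shift [11.51, 1.01, 17.93] turn [-0.001, -0.2, 0.0]
```

>>> arm_command([
  [4,[6,0.5,4],[0,-0.1,0]],
  [4,[11.5,1.0,9],[0,-0.2,0]],
  [4,[11.5,1.0,14],[0,-0.2,0]],
  [4,[11.5,1.0,17.9],[0,-0.2,0]],
  [4,[11.5,1.0,17.9],[0,-0.2,0]],
], force=40)

```text
t: 15.28
tcp_pos: [0.4857, 0.0988, 0.171]
eef_rot: [2.151, 2.086, -0.227]
ft_force: [-0.5, -0.2, -0.3]
finger_gap: 0.467
grip_force: 0.0
```

>>> arm_command([
  [0,[0,0,0],[0,0,0]],
  [0,[0,0,0],[0,0,0]],
  [0,[0,0,0],[0,0,0]],
  [0,[0,0,0],[0,0,0]],
], force=50)

```text
t: 15.78
tcp_pos: [0.4895, 0.0988, 0.1754]
eef_rot: [2.153, 2.081, -0.212]
ft_force: [-1.1, 0.8, 6.8]
finger_gap: 0.104
grip_force: 51.7
```

Run:
```python
from h import *
s=st(); p=slot(-.04,-.088); go([*p,.205],down(BY)); go([*p,.176],down(BY));
```

```text
t 15.78 tcp [0.4895 0.0988 0.1754] rot [ 2.153  2.081 -0.212] F [-1.1  0.8  6.8] gap 0.104 grip 51.71143591403961
GO shift [-1.39, -1.05, -2.74] turn [0.002, 0.198, 0.001]
GO shift [-0.82, -1.05, 0.1] turn [0.002, 0.198, 0.001]
```

>>> arm_command([
  [0,[-0.4,0,-2],[0,0,0]],
  [0,[-1.4,-1,-2.9],[0,0.1,0]],
  [0,[-1.4,-1,-2.9],[0,0.198,0]],
  [0,[-1.4,-1,-2.9],[0,0.198,0]],
  [0,[-1.4,-1,-2.9],[0,0.198,0]],
], force=60)

```text
t: 16.4
tcp_pos: [0.4783, 0.0911, 0.2052]
eef_rot: [2.257, 2.182, -0.004]
ft_force: [0.4, 0.6, -1.0]
finger_gap: 0.102
grip_force: 58.9
```

Run:
```python
from h import *
s=st(); p=slot(-.04,-.088); go([*p,.176],down(BY)) 
im=optics.read_camera("wrist"); cv2.imwrite("pics/w5.png",im)
```

```text
t 16.4 tcp [0.4783 0.0911 0.2052] rot [ 2.257  2.182 -0.004] F [ 0.4  0.6 -1. ] gap 0.102 grip 58.945013880729675
GO shift [-0.02, 0.04, 2.92] turn [-0.0, 0.003, 0.002]
```

View pics/w5.png

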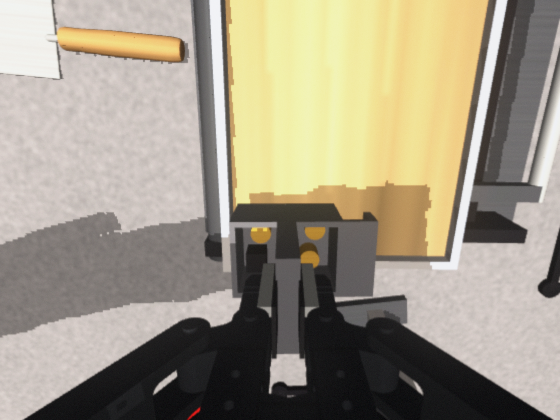

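Run:
```python
from h import *
f=lambda u,z:((np.array(atz("wrist",u,z))[:2]-TR)@np.c_[BX,BYv]).round(4)
print("+y bottom",f((285,205),.127),"+y top",f((285,223),.165),"-y top",f((240,296),.165),"handle +y",f((288,259),.21),"tcp",((np.array(monitor.observe()["tcp_pos"][:2])-TR)@np.c_[BX,BYv]).round(4))
print("rim -y",f((420,258),.103),"hinge rim",f((231,150),.111),"box left bottom",f((233,206),.127),f((341,206),.127))
```

```text
+y bottom [-0.0422 -0.0712] +y top [-0.0419 -0.0689] -y top [-0.0666 -0.1118] handle +y [-0.0404 -0.0672] tcp [-0.0405 -0.0873]
rim -y [ 0.0554 -0.1186] hinge rim [-0.0764 -0.0399] box left bottom [-0.0743 -0.0719] [-0.0076 -0.0717]
```

>>> arm_command([
  [0,[0.5,0.3,0],[0,0,0]],
  [0,[0.5,0.3,1.5],[0,0,0]],
  [0,[0.5,0.3,2.5],[0,0,0]],
  [0,[0.5,0.3,3.1],[0,0,0]],
  [0,[0.5,0.3,3.1],[0,0,0]],
])

```text
t: 17.08
tcp_pos: [0.4811, 0.0951, 0.1741]
eef_rot: [2.259, 2.182, -0.004]
ft_force: [-3.0, -0.3, 4.8]
finger_gap: 0.095
grip_force: 59.7
```

>>> arm_command([
  [0,[0,0,0.1],[0,0,0]],
  [4,[0,0,0.1],[0,0,0]],
  [4,[0,0,0.1],[0,0,0]],
  [4,[0,0,-3],[0,0,0]],
  [4,[0,0,-8],[0,0,0]],
])

```text
t: 17.7
tcp_pos: [0.4803, 0.0954, 0.2537]
eef_rot: [2.259, 2.183, -0.008]
ft_force: [1.1, 0.2, 0.9]
finger_gap: 0.465
grip_force: 0.0
```

>>> arm_command([
  [4,[0,0,-6],[0,0,0]],
  [4,[-3,0,-9],[0,0,0]],
  [4,[-9,0,-9],[0,0,0]],
  [4,[-12,0,-9],[0,0,0]],
  [4,[-12,0,-9],[0,0,0]],
])

```text
t: 18.32
tcp_pos: [0.4771, -0.0267, 0.3444]
eef_rot: [2.263, 2.176, -0.002]
ft_force: [0.8, 1.6, -0.9]
finger_gap: 0.47
grip_force: 0.0
```

```bash
cat >> h.py <<'E'
def hand(cam,target,near,z,info=None):
    "nearest net detection of origin to world xy"
    return [(d["uv"],d["p"],atz(cam,d["uv"],z,info)[:2]) for d in nets.pinpoint(cam,target)]
E
python3 - <<'E'
from h import *
s=st(); im=optics.read_camera("wrist"); i=optics.camera_info("wrist")
for d in nets.pinpoint("wrist","caddy1")[:7]: print(np.round(d["uv"],1),round(d["p"],2),atz("wrist",d["uv"],.096).round(3))
for d in nets.cut_out("wrist","caddy1")[:7]: print(np.round(d["extent"],1),round(d["p"],2))
a=im[0:150,190:380]; b=im[225:375,285:475]
cv2.imwrite("pics/w6.png",cv2.resize(np.vstack([a,b]),None,fx=2,fy=2,interpolation=cv2.INTER_CUBIC)); np.save("i6.npy",i["extrinsics"])
e=np.array([-np.sin(.088),np.cos(.088),0])
for B in([.534,-.231],[.529,-.168],[.524,-.112]): print(proj("wrist",np.array([np.r_[B,.181]+e*.022,np.r_[B,.181]-e*.022]),i).round(1).tolist())
E
```

```text
t 18.32 tcp [ 0.4771 -0.0267  0.3444] rot [ 2.263e+00  2.176e+00 -2.000e-03] F [ 0.8  1.6 -0.9] gap 0.47 grip 0.0
[285.4  57.8] 0.93 [0.479 0.092 0.096]
[350.6 329.7] 0.89 [ 0.551 -0.229  0.096]
[346.  280.1] 0.69 [ 0.543 -0.158  0.096]
[221.3 267.6] 0.66 [ 0.394 -0.136  0.096]
[341.9 237.4] 0.64 [ 0.538 -0.101  0.096]
[312.6 217.  383.2 274.4] 0.9
[250.7  12.8 342.6  82.8] 0.6
[315.6 269.6 390.8 311.2] 0.6
[323.3 313.6 349.5 377. ] 0.56
[191.4 247.1 243.8 298.3] 0.56
[[347.5, 365.3], [350.4, 398.6]]
[[343.5, 312.7], [346.7, 349.9]]
[[338.9, 260.6], [342.4, 301.9]]
```

View pics/w6.png

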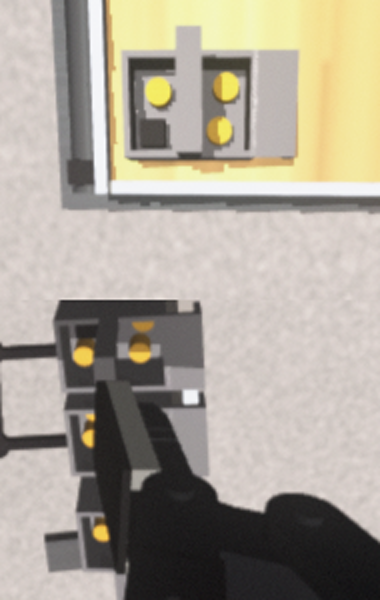

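Run:
```python
from h import *
i=optics.camera_info("wrist"); i["extrinsics"]=np.load("i6.npy")
P=lambda u:np.array([285+u[0]/2,225+(u[1]-300)/2])
print("D handle ends",[atz("wrist",P(u),.181,i).round(4) for u in((106,325),(110,385))], "box top +y edge",atz("wrist",P((108,318)),.134,i).round(3),"-y edge",atz("wrist",P((118,388)),.134,i).round(3))
print("C box top",atz("wrist",P((90,405)),.134,i).round(3),atz("wrist",P((90,473)),.134,i).round(3), "B", atz("wrist",P((95,515)),.134,i).round(3),atz("wrist",P((97,568)),.134,i).round(3))
st(); go([.46,-.19,.35],down(.088))
```

```text
D handle ends [array([ 0.521 , -0.0671,  0.181 ]), array([ 0.5232, -0.0972,  0.181 ])] box top +y edge [ 0.529 -0.083  0.134] -y edge [ 0.534 -0.124  0.134]
C box top [ 0.519 -0.134  0.134] [ 0.519 -0.176  0.134] B [ 0.522 -0.205  0.134] [ 0.524 -0.242  0.134]
t 18.48 tcp [ 0.4774 -0.0229  0.3441] rot [ 2.257e+00  2.184e+00 -2.000e-03] F [-0.7  0.4 -0.3] gap 0.467 grip 0.0
GO shift [-16.76, -1.2, -0.56] turn [-0.0, 0.002, -0.12]
```

>>> arm_command([
  [4,[-6,-0.2,-1],[0,0,-0.04]],
  [4,[-12,-0.4,-2],[0,0,-0.08]],
  [4,[-18,-0.8,-3.5],[0,0,-0.12]],
  [4,[-22,-1,-3.5],[0,0,-0.12]],
  [4,[-22,-1,-3.5],[0,0,-0.12]],
])

```text
t: 19.1
tcp_pos: [0.4595, -0.2457, 0.3798]
eef_rot: [2.127, 2.309, -0.004]
ft_force: [0.4, 0.6, 0.6]
finger_gap: 0.471
grip_force: 0.0
```

Run:
```python
from h import *
s=st(); im=optics.read_camera("wrist"); i=optics.camera_info("wrist"); np.save("i7.npy",i["extrinsics"])
for d in nets.pinpoint("wrist","caddy1")[:7]: print(np.round(d["uv"],1),round(d["p"],2),atz("wrist",d["uv"],.096).round(3))
q=proj("wrist",np.array([[.53,-.11,.18],[.535,-.24,.18]]),i); print(q)
x0,y0=int(q[:,0].mean()-75),max(0,int(q[:,1].min()-45)); print(x0,y0)
cv2.imwrite("pics/w7.png",cv2.resize(im[y0:y0+200,x0:x0+150],None,fx=3,fy=3,interpolation=cv2.INTER_CUBIC))
```

```text
t 19.1 tcp [ 0.4595 -0.2457  0.3798] rot [ 2.127  2.309 -0.004] F [0.4 0.6 0.6] gap 0.471 grip 0.0
[362.9 161.2] 0.88 [ 0.548 -0.228  0.096]
[372.4  45.7] 0.75 [ 0.539 -0.104  0.096]
[225.5 110.1] 0.72 [ 0.385 -0.184  0.096]
[369.3 102.4] 0.61 [ 0.545 -0.161  0.096]
[[383.75430991  37.22853801]
 [365.61388249 186.67362449]]
299 0
```

View pics/w7.png

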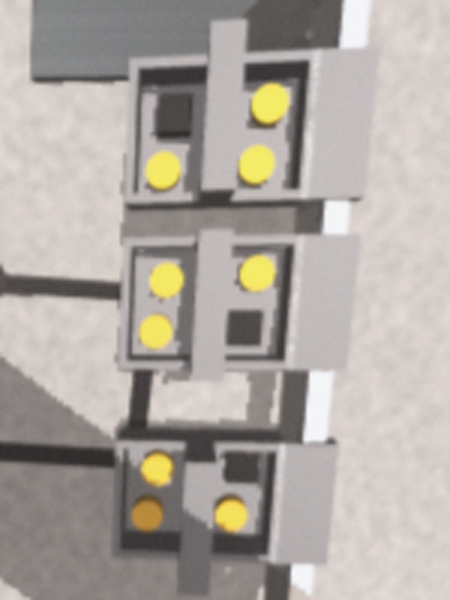

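All three remaining caddies hang square on the rail, with handle tops at crop (228,20)-(217,190), (216,230)-(207,378) and (200,460)-(194,593).

Run:
```python
from h import *
i=optics.camera_info("wrist"); i["extrinsics"]=np.load("i7.npy"); s=st()
for n,(a,b) in {"D":((228,20),(217,190)),"C":((216,230),(207,378)),"B":((200,460),(194,593))}.items():
    p,q=[atz("wrist",np.array(u)/3+[299,0],.181,i) for u in(a,b)]; m=(p+q)/2
    print(n,m.round(4),np.linalg.norm(p-q).round(4),"yaw",np.arctan2(-(p-q)[0],(p-q)[1]).round(3)); go([m[0],m[1],.171],down(.085))
```

```text
t 19.2 tcp [ 0.4605 -0.2421  0.3794] rot [ 2.122e+00  2.316e+00 -2.000e-03] F [-0.5  0.9  0.3] gap 0.47 grip 0.0
D [ 0.5207 -0.1097  0.181 ] 0.043 yaw 0.092
GO shift [12.68, 7.16, 20.82] turn [-0.001, 0.001, 0.003]
C [ 0.5261 -0.1626  0.181 ] 0.0418 yaw 0.096
GO shift [7.37, 7.24, 20.82] turn [-0.001, 0.001, 0.003]
B [ 0.5322 -0.2295  0.181 ] 0.0429 yaw 0.111
GO shift [0.65, 7.27, 20.83] turn [-0.001, 0.001, 0.003]
```

>>> arm_command([
  [4,[0.6,6,5],[0,0,0]],
  [4,[0.6,7.2,10],[0,0,0]],
  [4,[0.6,7.2,15],[0,0,0]],
  [4,[0.6,7.2,19.5],[0,0,0]],
  [4,[0.6,7.2,20.7],[0,0,0]],
], force=40)

```text
t: 19.82
tcp_pos: [0.5301, -0.2285, 0.1699]
eef_rot: [-2.117, -2.315, 0.004]
ft_force: [-0.0, -1.2, 0.8]
finger_gap: 0.471
grip_force: 0.0
```

>>> arm_command([
  [0,[0,0,0],[0,0,0]],
  [0,[0,0,0],[0,0,0]],
  [0,[0,0,0],[0,0,0]],
  [0,[0,0,0],[0,0,0]],
], force=60)

```text
t: 20.32
tcp_pos: [0.5343, -0.2315, 0.1751]
eef_rot: [2.118, 2.311, 0.004]
ft_force: [4.9, 0.8, -2.4]
finger_gap: 0.098
grip_force: 58.6
```

>>> arm_command([
  [0,[0,0,-1],[0,0,0]],
  [0,[0,0,-3],[0,0,0]],
  [0,[0,0,-6],[0,0,0]],
  [0,[0,0,-10],[0,0,0]],
  [0,[0,0,-14],[0,0,0]],
], force=60)

```text
t: 20.95
tcp_pos: [0.5307, -0.2318, 0.3156]
eef_rot: [2.123, 2.313, -0.001]
ft_force: [1.5, -0.3, -1.3]
finger_gap: 0.101
grip_force: 58.8
```

Run:
```python
from h import *
s=st(); p=slot(-.04,-.034); go([*p,.315],down(BY))
optics.read_camera("top")
for d in nets.pinpoint("top","caddy1")[:7]: print(np.round(d["uv"],1),round(d["p"],2),atz("top",d["uv"],.096).round(3))
```

```text
t 20.95 tcp [ 0.5307 -0.2318  0.3156] rot [ 2.123e+00  2.313e+00 -1.000e-03] F [ 1.5 -0.3 -1.3] gap 0.101 grip 58.82481761276722
GO shift [37.95, -1.78, -0.03] turn [0.001, 0.002, 0.12]
[298.7 224.6] 0.85 [ 0.537 -0.107  0.096]
[237.3 242.8] 0.78 [0.473 0.091 0.096]
[314.9 222. ] 0.77 [ 0.546 -0.159  0.096]
```

>>> arm_command([
  [0,[6,-0.3,0],[0,0,0.02]],
  [0,[12,-0.6,0],[0,0,0.04]],
  [0,[18,-0.9,0],[0,0,0.07]],
  [0,[24,-1.2,0],[0,0,0.1]],
  [0,[30,-1.5,0],[0,0,0.12]],
])

```text
t: 21.68
tcp_pos: [0.4895, 0.0676, 0.3128]
eef_rot: [2.259, 2.181, -0.001]
ft_force: [0.7, 0.1, -2.0]
finger_gap: 0.097
grip_force: 59.4
```

>>> arm_command([
  [0,[6,-1,0],[0,0,0]],
  [0,[7.9,-1.2,0],[0,0,0]],
  [0,[7.9,-1.2,0],[0,0,0]],
])

```text
t: 22.05
tcp_pos: [0.4808, 0.1461, 0.3122]
eef_rot: [2.255, 2.185, -0.002]
ft_force: [-0.3, -0.3, -1.9]
finger_gap: 0.101
grip_force: 59.4
```

Run:
```python
from h import *
s=st(); p=slot(-.04,-.034); go([*p,.173],down(BY))
```

```text
t 22.05 tcp [0.4808 0.1461 0.3122] rot [ 2.255e+00  2.185e+00 -2.000e-03] F [-0.3 -0.3 -1.9] gap 0.101 grip 59.36810631304979
GO shift [-0.1, -0.01, 13.92] turn [-0.0, 0.002, 0.003]
```

>>> arm_command([
  [0,[0,0,5],[0,0,0]],
  [0,[0,0,9],[0,0,0]],
  [0,[0,0,12],[0,0,0]],
  [0,[0,0,13.2],[0,0,0]],
  [0,[0,0,13.8],[0,0,0]],
])

```text
t: 22.68
tcp_pos: [0.4898, 0.1426, 0.179]
eef_rot: [2.255, 2.17, 0.018]
ft_force: [8.5, -7.7, 35.2]
finger_gap: 0.094
grip_force: 62.1
```

>>> arm_command([
  [0,[0,0,0.1],[0,0,0]],
  [4,[0,0,0.1],[0,0,0]],
  [4,[0,0,0.1],[0,0,0]],
  [4,[0,0,-3],[0,0,0]],
  [4,[0,0,-8],[0,0,0]],
])

```text
t: 23.3
tcp_pos: [0.4795, 0.1444, 0.2537]
eef_rot: [2.259, 2.183, -0.009]
ft_force: [0.8, 0.9, 0.7]
finger_gap: 0.47
grip_force: 0.0
```

>>> arm_command([
  [4,[-3,0,-6],[0,0,0]],
  [4,[-9,0,-9],[0,0,0]],
  [4,[-15,0,-9],[0,0,-0.06]],
  [4,[-21,0,-9],[0,0,-0.12]],
  [4,[-25,0,-9],[0,0,-0.12]],
])

```text
t: 23.92
tcp_pos: [0.4713, -0.1077, 0.3448]
eef_rot: [2.126, 2.312, -0.002]
ft_force: [1.2, 0.4, 0.5]
finger_gap: 0.467
grip_force: 0.0
```

Run:
```python
from h import *
s=st(); optics.read_camera("top")
for d in nets.pinpoint("top","caddy1")[:7]: print(np.round(d["uv"],1),round(d["p"],2),atz("top",d["uv"],.096).round(3),((atz("top",d["uv"],.096)[:2]-TR)@np.c_[BX,BYv]).round(3))
go([.5261,-.1626,.171],down(.09)); go([.5207,-.1097,.171],down(.09))
```

```text
t 23.93 tcp [ 0.4713 -0.1077  0.3448] rot [ 2.126e+00  2.312e+00 -2.000e-03] F [1.2 0.4 0.5] gap 0.467 grip 0.0
[225.6 235.7] 0.96 [0.495 0.129 0.096] [-0.025 -0.049]
[240.3 239.6] 0.56 [0.484 0.081 0.096] [-0.035 -0.097]
[323.  278.5] 0.56 [ 0.364 -0.187  0.096] [-0.145 -0.369]
GO shift [-5.6, 5.1, 17.4] turn [-0.001, 0.004, -0.013]
GO shift [-0.28, 4.97, 17.38] turn [-0.001, 0.004, -0.013]
```

Run:
```python
from h import *
im=optics.read_camera("wrist"); i=optics.camera_info("wrist"); np.save("i8.npy",i["extrinsics"])
q=proj("wrist",np.array([[*slot(-.04,-.036),.1],[*slot(-.04,-.087),.1]]),i); print(q.round(0))
x0=int(q[0,0]-80); y1=int(q[1,1]+50); y0=max(0,y1-150); print(x0,y0,y1)
cv2.imwrite("pics/w8.png",cv2.resize(im[y0:y1,x0:x0+190],None,fx=4,fy=4,interpolation=cv2.INTER_CUBIC))
```

```text
[[ 322. -112.]
 [ 314.  -42.]]
241 0 8
```

View pics/w8.png

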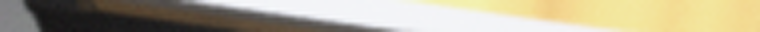

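>>> arm_command([
  [4,[6,0,-1],[0,0,0.06]],
  [4,[11,0,-2],[0,0,0.12]],
  [4,[11,0,-2],[0,0,0.12]],
  [4,[11,0,-2],[0,0,0.12]],
])

```text
t: 24.58
tcp_pos: [0.4628, 0.0055, 0.3641]
eef_rot: [2.256, 2.185, -0.003]
ft_force: [-0.7, 0.2, 0.4]
finger_gap: 0.465
grip_force: 0.0
```

```bash
cat >> h.py <<'E'
def boxpts(x0,x1,y0,y1,z0,z1): return np.array([[x,y,z] for x in(x0,x1) for y in(y0,y1) for z in(z0,z1)])
PARTS=[boxpts(-.03,.03,-.022,.022,0,.038),boxpts(-.005,.005,-.022,.022,.038,.085),boxpts(.03,.048,-.022,.022,.034,.038)]
def render(pose,i,cam="wrist",base=None):
    x,y,z,yaw,tx,ty=pose; Rm=R.from_euler("ZYX",[BY+yaw,ty,tx]); m=np.zeros((420,560),np.uint8)
    for p in PARTS:
        q=proj(cam,Rm.apply(p)+np.r_[slot(x,y),z],i); cv2.fillConvexPoly(m,cv2.convexHull((q*16).round().astype(np.int32)),1,shift=4)
    return m>0
def fit(mask,i,p0,cam="wrist"):
    from scipy.optimize import minimize
    f=lambda v:1-(lambda m:(m&mask).sum()/max(1,(m|mask).sum()))(render([v[0],v[1],p0[2]+v[2],v[3],v[4],v[5]],i,cam))
    best=None
    for t in(0,-.2,.2):
        x0=np.array([p0[0],p0[1],0,0,t,0]); S=np.vstack([x0]+[x0+d for d in np.diag([.01,.01,.006,.1,.15,.1])])
        r=minimize(f,x0,method="Nelder-Mead",options=dict(initial_simplex=S,maxiter=300)); print("  start tilt",t,"IoU",round(1-r.fun,3),r.x.round(3))
        if best is None or r.fun<best.fun: best=r
    return best
E
python3 - <<'E'
from h import *
s=st(); im=optics.read_camera("wrist"); i=optics.camera_info("wrist"); cv2.imwrite("pics/w9.png",im)
for d in nets.pinpoint("wrist","caddy1"): print(np.round(d["uv"]),round(d["p"],2),((atz("wrist",d["uv"],.093)[:2]-TR)@np.c_[BX,BYv]).round(3))
for d in nets.cut_out("wrist","caddy1"):
    e=d["extent"]; c=[(e[0]+e[2])/2,(e[1]+e[3])/2]; p=(atz("wrist",c,.11)[:2]-TR)@np.c_[BX,BYv]
    print(np.round(e),round(d["p"],2),p.round(3),d["pixels"].sum())
    if d["p"]>.4 and abs(p[0])<.1 and abs(p[1])<.13: fit(d["pixels"],i,[p[0]-.005,p[1],.093])
E
```

```text
t 24.57 tcp [0.4628 0.0055 0.3641] rot [ 2.256  2.185 -0.003] F [-0.7  0.2  0.4] gap 0.465 grip 0.0
[300.  88.] 0.8 [-0.04  -0.087]
[350. 254.] 0.72 [ 0.026 -0.284]
[311.  40.] 0.68 [-0.029 -0.04 ]
[236. 285.] 0.58 [-0.12  -0.328]
[280.   0. 368.  63.] 0.83 [-0.017 -0.036] 4614
  start tilt 0 IoU 0.951 [-0.029 -0.039  0.001 -0.     0.095 -0.006]
  start tilt -0.2 IoU 0.966 [-0.027 -0.041 -0.01  -0.002 -0.028 -0.01 ]
  start tilt 0.2 IoU 0.909 [-0.028 -0.034  0.     0.001  0.239  0.017]
[220. 260. 258. 288.] 0.75 [-0.112 -0.302] 365
[272.  60. 352. 117.] 0.69 [-0.027 -0.088] 3851
  start tilt 0 IoU 0.946 [-0.04  -0.087 -0.    -0.004  0.05   0.019]
  start tilt -0.2 IoU 0.971 [-0.041 -0.09  -0.003 -0.004 -0.012  0.044]
  start tilt 0.2 IoU 0.938 [-0.042 -0.089  0.003  0.017  0.014  0.056]
[326. 242. 391. 286.] 0.69 [ 0.033 -0.289] 2313
[327. 290. 395. 324.] 0.63 [ 0.04  -0.349] 542
```

Mask fitting shows A flat at (-0.040,-0.089) and B flat at (-0.028,-0.040) in the tray frame, so both are upright inside the rim. Next is C, placed a little further from the hinge rim.

Run:
```python
from h import *
st(); go([.5261,-.1626,.26],down(.09)); go([.5261,-.1626,.171],down(.09))
```

```text
t 24.73 tcp [0.463  0.0043 0.3641] rot [ 2.26   2.181 -0.003] F [ 0.5  0.1 -0.1] gap 0.469 grip 0.0
GO shift [-16.43, 6.91, 10.45] turn [-0.001, 0.002, -0.126]
GO shift [-16.4, 6.91, 19.35] turn [-0.001, 0.002, -0.126]
```

>>> arm_command([
  [4,[-6,2.3,0],[0,0,-0.06]],
  [4,[-12,4.6,0],[0,0,-0.126]],
  [4,[-16.4,6.9,3],[0,0,-0.126]],
  [4,[-16.4,6.9,7],[0,0,-0.126]],
  [4,[-16.4,6.9,7],[0,0,-0.126]],
])

```text
t: 25.35
tcp_pos: [0.5243, -0.1617, 0.2921]
eef_rot: [-2.117, -2.316, 0.009]
ft_force: [0.3, -0.4, 0.2]
finger_gap: 0.468
grip_force: 0.0
```

Run:
```python
from h import *
st(); go([.5261,-.1626,.171],down(.09)); optics.read_camera("wrist"); optics.read_camera("scene")
for c in("wrist","scene"):
  for d in nets.pinpoint(c,"caddy1"): print(c,np.round(d["uv"]),round(d["p"],2),atz(c,d["uv"],.096)[:2].round(3))
```

```text
t 25.35 tcp [ 0.5243 -0.1617  0.2921] rot [-2.117 -2.316  0.009] F [ 0.3 -0.4  0.2] gap 0.468 grip 0.0
GO shift [-0.09, 0.25, 12.11] turn [-0.007, 0.001, -0.0]
wrist [164. 178.] 0.73 [ 0.409 -0.167]
wrist [306. 190.] 0.59 [ 0.546 -0.166]
wrist [310. 128.] 0.55 [ 0.543 -0.107]
scene [316. 193.] 0.88 [0.473 0.093]
scene [265. 209.] 0.77 [ 0.54  -0.114]
scene [235. 210.] 0.65 [ 0.525 -0.216]
scene [329. 194.] 0.55 [0.493 0.137]
scene [250. 214.] 0.51 [ 0.564 -0.17 ]
```

>>> arm_command([
  [4,[-0.1,0.2,4],[0,0,0]],
  [4,[-0.1,0.2,8],[0,0,0]],
  [4,[-0.1,0.2,11],[0,0,0]],
  [4,[-0.1,0.2,12],[0,0,0]],
  [4,[-0.1,0.2,12],[0,0,0]],
], force=40)

```text
t: 26.18
tcp_pos: [0.5293, -0.1621, 0.1756]
eef_rot: [2.115, 2.32, -0.001]
ft_force: [1.7, 0.1, 0.2]
finger_gap: 0.47
grip_force: 0.0
```

>>> arm_command([
  [0,[0,0,0],[0,0,0]],
  [0,[0,0,0],[0,0,0]],
  [0,[0,0,0],[0,0,0]],
  [0,[0,0,0],[0,0,0]],
], force=60)

```text
t: 26.68
tcp_pos: [0.5296, -0.1625, 0.1764]
eef_rot: [2.115, 2.319, 0.001]
ft_force: [-2.0, -0.2, 7.5]
finger_gap: 0.1
grip_force: 58.7
```

>>> arm_command([
  [0,[0,0,-1],[0,0,0]],
  [0,[0,0,-3],[0,0,0]],
  [0,[0,0,-6],[0,0,0]],
  [0,[0,0,-10],[0,0,0]],
  [0,[0,0,-14],[0,0,0]],
], force=60)

```text
t: 27.3
tcp_pos: [0.528, -0.162, 0.3164]
eef_rot: [2.117, 2.32, -0.003]
ft_force: [1.1, -0.3, -1.0]
finger_gap: 0.096
grip_force: 58.7
```

Run:
```python
from h import *
s=st(); p=slot(-.030,.016); go([*p,.315],down(BY))
```

```text
t 27.3 tcp [ 0.528  -0.162   0.3164] rot [ 2.117  2.32  -0.003] F [ 1.1 -0.3 -1. ] gap 0.096 grip 58.65490335971117
GO shift [35.82, -0.29, 0.08] turn [-0.001, 0.002, 0.127]
```

>>> arm_command([
  [0,[6,0,0],[0,0,0.02]],
  [0,[12,0,0],[0,0,0.04]],
  [0,[18,0,0],[0,0,0.07]],
  [0,[24,-0.2,0],[0,0,0.1]],
  [0,[30,-0.3,0],[0,0,0.127]],
])

```text
t: 27.92
tcp_pos: [0.4973, 0.138, 0.3149]
eef_rot: [2.26, 2.18, -0.002]
ft_force: [0.7, -0.4, -0.5]
finger_gap: 0.097
grip_force: 58.8
```

>>> arm_command([
  [0,[4,0,0],[0,0,0]],
  [0,[5.8,0,0],[0,0,0]],
  [0,[5.8,0,4],[0,0,0]],
  [0,[5.8,0,8],[0,0,0]],
  [0,[5.8,0,8],[0,0,0]],
])

```text
t: 28.55
tcp_pos: [0.4984, 0.1923, 0.2322]
eef_rot: [2.262, 2.18, -0.012]
ft_force: [0.3, -1.1, -0.5]
finger_gap: 0.097
grip_force: 59.1
```

Run:
```python
from h import *
s=st(); p=slot(-.030,.016); go([*p,.175],down(BY))
```

```text
t 28.55 tcp [0.4984 0.1923 0.2322] rot [ 2.262  2.18  -0.012] F [ 0.3 -1.1 -0.5] gap 0.097 grip 59.05435178428888
GO shift [0.23, -0.59, 5.72] turn [-0.005, 0.006, -0.002]
```

>>> arm_command([
  [0,[0.2,-0.3,2.5],[0,0,0]],
  [0,[0.2,-0.3,4.5],[0,0,0]],
  [0,[0.2,-0.3,5.3],[0,0,0]],
  [0,[0.2,-0.3,5.5],[0,0,0]],
  [0,[0.2,-0.3,5.5],[0,0,0]],
])

```text
t: 29.18
tcp_pos: [0.5, 0.1963, 0.1817]
eef_rot: [2.258, 2.178, 0.006]
ft_force: [1.6, -0.7, 4.6]
finger_gap: 0.094
grip_force: 59.7
```

>>> arm_command([
  [0,[0,0,0.2],[0,0,0]],
  [0,[0,0,0.2],[0,0,0]],
])

```text
t: 29.42
tcp_pos: [0.5018, 0.1963, 0.1809]
eef_rot: [2.257, 2.177, 0.011]
ft_force: [4.3, -1.5, 9.7]
finger_gap: 0.092
grip_force: 60.5
```

Run:
```python
from h import *
s=st(); im=optics.read_camera("wrist"); i=optics.camera_info("wrist"); cv2.imwrite("pics/w10.png",im)
print("tcp board",((np.array(s["tcp_pos"][:2])-TR)@np.c_[BX,BYv]).round(4))
for d in nets.cut_out("wrist","caddy1"):
    e=d["extent"]; c=[(e[0]+e[2])/2,(e[1]+e[3])/2]; print(np.round(e),round(d["p"],2),((atz("wrist",c,.11)[:2]-TR)@np.c_[BX,BYv]).round(3),d["pixels"].sum())
# dark/edge profile: column through the box at image column of tcp, rows of +y side
u=proj("wrist",np.array([[*slot(-.024,.018+.022),.093],[*slot(-.024,.018+.022),.131],[*slot(-.024-.03,.018+.022),.093],[*slot(.006,.04),.093]]),i).round(1); print("expected if standing: +y bottom,top,left,right",u.tolist())
c=int(u[0][0])-25; print(c,[int(v) for v in cv2.cvtColor(im,cv2.COLOR_BGR2GRAY)[150:300:2,c]])
```

```text
t 29.43 tcp [0.5018 0.1963 0.1809] rot [2.257 2.177 0.011] F [ 4.3 -1.5  9.7] gap 0.092 grip 60.51931260153651
tcp board [-0.0206  0.0182]
[224. 276. 358. 395.] 0.98 [-0.018 -0.056] 1891
[284. 366. 308. 398.] 0.78 [-0.014 -0.095] 649
[234. 198. 382. 343.] 0.78 [-0.007 -0.007] 11854
expected if standing: +y bottom,top,left,right [[281.1, 192.5], [280.4, 211.0], [234.0, 192.7], [328.0, 192.4]]
256 [233, 232, 232, 232, 232, 232, 232, 232, 232, 233, 233, 232, 232, 232, 232, 232, 232, 232, 231, 232, 231, 231, 232, 232, 148, 72, 74, 72, 71, 70, 67, 68, 68, 77, 158, 167, 166, 126, 106, 105, 103, 103, 105, 103, 102, 105, 98, 91, 75, 95, 138, 140, 141, 142, 139, 100, 55, 49, 53, 50, 50, 51, 40, 31, 30, 27, 27, 29, 33, 28, 27, 34, 28, 27, 27]
```

>>> arm_command([
  [0,[0,0,0.1],[0,0,0]],
  [4,[0,0,0.1],[0,0,0]],
  [4,[0,0,0.1],[0,0,0]],
  [4,[0,0,-3],[0,0,0]],
  [4,[0,0,-8],[0,0,0]],
])

```text
t: 30.15
tcp_pos: [0.4957, 0.1961, 0.2568]
eef_rot: [2.259, 2.182, -0.009]
ft_force: [0.5, 2.2, 0.3]
finger_gap: 0.471
grip_force: 0.0
```

Run:
```python
from h import *
s=st(); go([.465,.02,.36],down(BY))
```

```text
t 30.15 tcp [0.4957 0.1961 0.2568] rot [ 2.259  2.182 -0.009] F [0.5 2.2 0.3] gap 0.471 grip 0.0
GO shift [-17.75, -2.49, -10.23] turn [-0.004, 0.004, 0.0]
```

>>> arm_command([
  [4,[0,0,-5],[0,0,0]],
  [4,[-4,-1,-9],[0,0,0]],
  [4,[-10,-2,-10],[0,0,0]],
  [4,[-15,-2.5,-10],[0,0,0]],
  [4,[-15,-2.5,-10],[0,0,0]],
])

```text
t: 30.78
tcp_pos: [0.4662, 0.0435, 0.3578]
eef_rot: [2.267, 2.174, -0.001]
ft_force: [-0.1, 0.8, 0.3]
finger_gap: 0.467
grip_force: 0.0
```

Run:
```python
from h import *
s=st(); im=optics.read_camera("wrist"); i=optics.camera_info("wrist"); cv2.imwrite("pics/w11.png",im)
for d in nets.pinpoint("wrist","caddy1"): print(np.round(d["uv"]),round(d["p"],2),((atz("wrist",d["uv"],.093)[:2]-TR)@np.c_[BX,BYv]).round(3), atz("wrist",d["uv"],.096)[:2].round(3))
for d in nets.cut_out("wrist","caddy1"):
    e=d["extent"]; c=[(e[0]+e[2])/2,(e[1]+e[3])/2]; p=(atz("wrist",c,.11)[:2]-TR)@np.c_[BX,BYv]
    print(np.round(e),round(d["p"],2),p.round(3),d["pixels"].sum())
    if d["p"]>.4 and abs(p[0])<.1 and -.07<p[1]<.13: fit(d["pixels"],i,[p[0]-.005,p[1],.093])
go([.5207,-.1097,.30],down(.09)); go([.5207,-.1097,.174],down(.09))
```

```text
t 30.77 tcp [0.4662 0.0435 0.3578] rot [ 2.267e+00  2.174e+00 -1.000e-03] F [-0.1  0.8  0.3] gap 0.467 grip 0.0
[352. 283.] 0.82 [ 0.031 -0.277] [ 0.542 -0.098]
[322.  24.] 0.7 [-0.017  0.017] [0.505 0.195]
[298. 128.] 0.65 [-0.039 -0.084] [0.48  0.095]
[307.  83.] 0.56 [-0.03  -0.038] [0.49 0.14]
[236. 304.] 0.56 [-0.117 -0.307] [ 0.395 -0.124]
[266. 104. 351. 159.] 0.83 [-0.029 -0.086] 3695
[322. 268. 389. 322.] 0.71 [ 0.033 -0.282] 1095
[291.   2. 379.  46.] 0.69 [-0.006  0.014] 3922
  start tilt 0 IoU 0.981 [-0.017  0.018  0.002  0.026  0.023 -0.014]
  start tilt -0.2 IoU 0.988 [-0.016  0.018  0.002 -0.017 -0.015 -0.038]
  start tilt 0.2 IoU 0.97 [-0.017  0.021 -0.001  0.068  0.155  0.014]
[240. 291. 255. 340.] 0.6 [-0.101 -0.311] 323
GO shift [-15.64, 5.92, 5.75] turn [-0.0, 0.002, -0.124]
GO shift [-15.62, 5.93, 18.35] turn [-0.0, 0.002, -0.124]
```

C stands flat at (-0.017, 0.018). Now the last caddy, D.

>>> arm_command([
  [4,[-6,2.3,0],[0,0,-0.06]],
  [4,[-12,4.6,0],[0,0,-0.124]],
  [4,[-15.6,5.9,3],[0,0,-0.124]],
  [4,[-15.6,5.9,6],[0,0,-0.124]],
  [4,[-15.6,5.9,6],[0,0,-0.124]],
])

```text
t: 31.55
tcp_pos: [0.5195, -0.1089, 0.2953]
eef_rot: [-2.117, -2.318, 0.008]
ft_force: [0.9, 0.8, 0.8]
finger_gap: 0.465
grip_force: 0.0
```

Run:
```python
from h import *
s=st(); go([.5207,-.1097,.174],down(.09)); im=optics.read_camera("wrist"); i=optics.camera_info("wrist")
for d in nets.pinpoint("wrist","caddy1")[:4]: print(np.round(d["uv"]),round(d["p"],2),atz("wrist",d["uv"],.096)[:2].round(3))
optics.read_camera("scene")
for d in nets.pinpoint("scene","caddy1"): print(np.round(d["uv"]),round(d["p"],2),atz("scene",d["uv"],.096)[:2].round(3))
```

```text
t 31.55 tcp [ 0.5195 -0.1089  0.2953] rot [-2.117 -2.318  0.008] F [0.9 0.8 0.8] gap 0.465 grip 0.0
GO shift [-0.07, 0.19, 12.13] turn [-0.006, 0.002, 0.001]
[168. 214.] 0.96 [ 0.405 -0.152]
[308. 184.] 0.87 [ 0.54  -0.109]
[316. 195.] 0.84 [0.492 0.087]
[264. 209.] 0.79 [ 0.543 -0.117]
[343. 196.] 0.75 [0.518 0.185]
[325. 196.] 0.6 [0.501 0.12 ]
[233. 210.] 0.59 [ 0.527 -0.223]
[173. 213.] 0.47 [ 0.499 -0.42 ]
[420. 220.] 0.28 [0.721 0.376]
```

>>> arm_command([
  [4,[-0.1,0.2,4],[0,0,0]],
  [4,[-0.1,0.2,8],[0,0,0]],
  [4,[-0.1,0.2,11],[0,0,0]],
  [4,[-0.1,0.2,12.2],[0,0,0]],
  [4,[-0.1,0.2,12.2],[0,0,0]],
], force=40)

```text
t: 32.38
tcp_pos: [0.523, -0.1112, 0.1761]
eef_rot: [2.118, 2.318, -0.002]
ft_force: [0.1, 0.1, 0.4]
finger_gap: 0.466
grip_force: 0.0
```

>>> arm_command([
  [0,[0,0,0],[0,0,0]],
  [0,[0,0,0],[0,0,0]],
  [0,[0,0,0],[0,0,0]],
  [0,[0,0,0],[0,0,0]],
], force=60)

```text
t: 32.88
tcp_pos: [0.5234, -0.1116, 0.177]
eef_rot: [2.119, 2.316, 0.001]
ft_force: [-0.8, 0.5, 6.8]
finger_gap: 0.098
grip_force: 58.7
```

>>> arm_command([
  [0,[0,0,-1],[0,0,0]],
  [0,[0,0,-3],[0,0,0]],
  [0,[0,0,-6],[0,0,0]],
  [0,[0,0,-10],[0,0,0]],
  [0,[0,0,-15],[0,0,0]],
], force=60)

```text
t: 33.5
tcp_pos: [0.5215, -0.1111, 0.3268]
eef_rot: [-2.121, -2.318, 0.004]
ft_force: [0.4, 1.0, -0.5]
finger_gap: 0.097
grip_force: 58.8
```

Run:
```python
from h import *
s=st(); p=slot(-.027,.072); go([*p,.325],down(BY))
```

```text
t 33.5 tcp [ 0.5215 -0.1111  0.3268] rot [-2.121 -2.318  0.004] F [ 0.4  1.  -0.5] gap 0.097 grip 58.779412899166346
GO shift [36.21, 0.79, 0.12] turn [-0.002, 0.002, 0.124]
```

>>> arm_command([
  [0,[6,0,0],[0,0,0.02]],
  [0,[12,0.2,0],[0,0,0.04]],
  [0,[18,0.3,0],[0,0,0.07]],
  [0,[24,0.5,0],[0,0,0.1]],
  [0,[30,0.6,0],[0,0,0.124]],
])

```text
t: 34.12
tcp_pos: [0.5012, 0.1898, 0.3257]
eef_rot: [2.26, 2.18, -0.002]
ft_force: [1.1, 0.8, -0.8]
finger_gap: 0.093
grip_force: 59.1
```

>>> arm_command([
  [0,[4,0,0],[0,0,0]],
  [0,[6.2,0,0],[0,0,0]],
  [0,[6.2,0,4],[0,0,0]],
  [0,[6.2,0,8],[0,0,0]],
  [0,[6.2,0,8],[0,0,0]],
])

```text
t: 34.75
tcp_pos: [0.5024, 0.2479, 0.2429]
eef_rot: [2.261, 2.179, -0.012]
ft_force: [-0.1, 0.0, 0.1]
finger_gap: 0.094
grip_force: 59.2
```

Run:
```python
from h import *
s=st(); p=slot(-.025,.072); go([*p,.180],down(BY)); im=optics.read_camera("wrist"); i=optics.camera_info("wrist"); cv2.imwrite("pics/w12.png",im)
for d in nets.cut_out("wrist","caddy1"):
    e=d["extent"]; c=[(e[0]+e[2])/2,(e[1]+e[3])/2]; print(np.round(e),round(d["p"],2),d["pixels"].sum())
z=s["tcp_pos"][2]-.08; print(proj("wrist",np.array([[*slot(a,b),z+h] for a,b,h in((-.055,.094,0),(.005,.094,0),(-.025,.094,.038))]),i).round(0).tolist())
```

```text
t 34.75 tcp [0.5024 0.2479 0.2429] rot [ 2.261  2.179 -0.012] F [-0.1  0.   0.1] gap 0.094 grip 59.19488489627838
GO shift [0.26, -0.29, 6.29] turn [-0.005, 0.006, -0.002]
[272. 361. 307. 399.] 0.67 647
[272. 305. 341. 396.] 0.66 934
[244. 187. 387. 335.] 0.61 12683
[286. 286. 358. 343.] 0.6 550
[[232.0, 192.0], [329.0, 192.0], [279.0, 211.0]]
```

>>> arm_command([
  [0,[0,0,2.5],[0,0,0]],
  [0,[0,0,4.8],[0,0,0]],
  [0,[0,0,5.9],[0,0,0]],
  [0,[0,0,6.3],[0,0,0]],
  [0,[0,0,6.3],[0,0,0]],
])

```text
t: 35.48
tcp_pos: [0.5061, 0.2501, 0.1839]
eef_rot: [2.259, 2.179, 0.004]
ft_force: [2.7, 0.6, 5.7]
finger_gap: 0.098
grip_force: 59.6
```

>>> arm_command([
  [0,[0,0,0.3],[0,0,0]],
  [4,[0,0,0.3],[0,0,0]],
  [4,[0,0,0.3],[0,0,0]],
  [4,[0,0,-3],[0,0,0]],
  [4,[0,0,-8],[0,0,0]],
])

```text
t: 36.1
tcp_pos: [0.5024, 0.2498, 0.2615]
eef_rot: [2.259, 2.182, -0.009]
ft_force: [1.0, 1.8, -0.5]
finger_gap: 0.467
grip_force: 0.0
```

>>> arm_command([
  [4,[0,0,-5],[0,0,0]],
  [4,[-4,-1,-9],[0,0,0]],
  [4,[-10,-2,-12],[0,0,0]],
  [4,[-16,-3,-14],[0,0,0]],
  [4,[-16,-3,-14],[0,0,0]],
])

```text
t: 36.72
tcp_pos: [0.4682, 0.087, 0.4038]
eef_rot: [2.267, 2.174, 0.002]
ft_force: [-0.3, 0.4, 0.0]
finger_gap: 0.469
grip_force: 0.0
```

Run:
```python
from h import *
s=st(); im=optics.read_camera("wrist"); i=optics.camera_info("wrist"); cv2.imwrite("pics/w13.png",im)
for d in nets.cut_out("wrist","caddy1"):
    e=d["extent"]; c=[(e[0]+e[2])/2,(e[1]+e[3])/2]; p=(atz("wrist",c,.11)[:2]-TR)@np.c_[BX,BYv]
    print(np.round(e),round(d["p"],2),p.round(3),d["pixels"].sum())
    if d["p"]>.4 and abs(p[0])<.1 and -.13<p[1]<.13: fit(d["pixels"],i,[p[0]-.005,p[1],.093])
```

```text
t 36.73 tcp [0.4682 0.087  0.4038] rot [2.267e+00 2.174e+00 2.000e-03] F [-0.3  0.4  0. ] gap 0.469 grip 0.0
[269. 146. 340. 195.] 0.97 [-0.03  -0.095] 2738
  start tilt 0 IoU 0.907 [-0.04  -0.089  0.     0.059 -0.029  0.003]
  start tilt -0.2 IoU 0.919 [-0.043 -0.091  0.002 -0.014 -0.142  0.051]
  start tilt 0.2 IoU 0.908 [-0.043 -0.088  0.005  0.035 -0.052  0.053]
[288.  39. 367.  90.] 0.86 [-0.006  0.025] 3504
  start tilt 0 IoU 0.948 [-0.019  0.019  0.002 -0.     0.059  0.053]
  start tilt -0.2 IoU 0.984 [-0.017  0.017  0.001 -0.016  0.007 -0.009]
  start tilt 0.2 IoU 0.927 [-0.019  0.022  0.004 -0.002  0.125  0.021]
[296.   0. 374.  40.] 0.82 [0.    0.069] 2904
  start tilt 0 IoU 0.977 [-0.012  0.074  0.004  0.009 -0.015 -0.007]
  start tilt -0.2 IoU 0.963 [-0.011  0.073  0.003 -0.032 -0.078 -0.019]
  start tilt 0.2 IoU 0.974 [-0.011  0.075  0.002  0.054  0.098 -0.039]
[238. 298. 257. 353.] 0.72 [-0.108 -0.317] 512
[280. 101. 350. 148.] 0.58 [-0.019 -0.04 ] 2967
  start tilt 0 IoU 0.96 [-0.03  -0.038  0.004 -0.01   0.002  0.015]
  start tilt -0.2 IoU 0.947 [-0.03  -0.041  0.001 -0.007 -0.081  0.025]
  start tilt 0.2 IoU 0.949 [-0.031 -0.038  0.005 -0.002 -0.012  0.033]
```

Run:
```python
from h import *
st(); p=slot(.14,0); print(p); go([*p,.30],down(BY)); go([*p,.19],down(BY))
```

```text
t 36.83 tcp [0.4681 0.091  0.4025] rot [ 2.261  2.181 -0.   ] F [-0.7  0.3 -0.7] gap 0.468 grip 0.0
[0.66165747 0.17249724]
GO shift [8.85, 19.05, 10.25] turn [0.0, 0.0, -0.001]
GO shift [8.85, 19.05, 21.25] turn [0.0, 0.0, -0.001]
```

>>> arm_command([
  [4,[3,6,0],[0,0,0]],
  [4,[6,12,0],[0,0,0]],
  [4,[8.8,17,3],[0,0,0]],
  [4,[8.8,19,8],[0,0,0]],
  [4,[8.8,19,10],[0,0,0]],
])

```text
t: 37.45
tcp_pos: [0.6603, 0.1747, 0.2952]
eef_rot: [-2.256, -2.184, 0.014]
ft_force: [0.3, -1.1, -0.7]
finger_gap: 0.468
grip_force: 0.0
```

>>> arm_command([
  [4,[0,0,4],[0,0,0]],
  [4,[0,0,9],[0,0,0]],
  [4,[0,0,12],[0,0,0]],
  [4,[0,0,12],[0,0,0]],
])

```text
t: 37.95
tcp_pos: [0.659, 0.1735, 0.1796]
eef_rot: [-2.257, -2.183, 0.009]
ft_force: [-1.2, 0.2, 1.1]
finger_gap: 0.473
grip_force: 0.0
```

Run:
```python
from h import *
s=st(); im=optics.read_camera("wrist"); i=optics.camera_info("wrist")
for d in nets.pinpoint("wrist","bar")[:2]: print(np.round(d["uv"]),d["p"],atz("wrist",d["uv"],.087).round(4))
p=slot(.14,0); print(proj("wrist",np.array([[*p,.087],[*slot(.14,.03),.087]]),i).round(1).tolist())
g=cv2.cvtColor(im,cv2.COLOR_BGR2GRAY)
for yy in(.02,.05):
    q=proj("wrist",np.array([[*slot(.14,yy),.087]]),i)[0].round().astype(int); print(q,g[q[1],q[0]-30:q[0]+31:2].tolist())
go([*p,.082],down(BY))
```

```text
t 37.95 tcp [0.659  0.1735 0.1796] rot [-2.257 -2.183  0.009] F [-1.2  0.2  1.1] gap 0.473 grip 0.0
[293. 225.] 0.9 [0.6655 0.169  0.087 ]
[[289.4, 221.5], [289.6, 178.2]]
[290 193] [81, 85, 87, 86, 85, 86, 87, 86, 88, 87, 88, 89, 116, 209, 240, 249, 251, 251, 249, 242, 216, 142, 90, 89, 92, 90, 92, 92, 94, 91, 92]
[290 147] [87, 89, 87, 90, 137, 146, 145, 147, 145, 147, 146, 149, 140, 196, 234, 248, 251, 251, 251, 247, 234, 194, 109, 95, 96, 96, 102, 147, 146, 148, 146]
GO shift [-0.04, -0.02, 10.13] turn [0.001, 0.002, 0.001]
```

>>> arm_command([
  [4,[0,0.3,4],[0,0,0]],
  [4,[0,0.3,7],[0,0,0]],
  [4,[0,0.3,9.2],[0,0,0]],
  [4,[0,0.3,9.7],[0,0,0]],
  [4,[0,0.3,9.7],[0,0,0]],
])

```text
t: 38.67
tcp_pos: [0.6651, 0.1721, 0.086]
eef_rot: [2.258, 2.181, -0.0]
ft_force: [0.2, -0.2, 0.1]
finger_gap: 0.468
grip_force: 0.0
```

>>> arm_command([
  [0.5,[0,0,0],[0,0,0]],
  [0.5,[0,0,0],[0,0,0]],
  [0.5,[0,0,0],[0,0,0]],
  [0.5,[0,0,0],[0,0,0]],
], force=70)

```text
t: 39.17
tcp_pos: [0.6619, 0.1723, 0.0861]
eef_rot: [-2.258, -2.18, 0.007]
ft_force: [-9.5, 0.1, 9.8]
finger_gap: 0.114
grip_force: 68.3
```

Run:
```python
from h import *
st(); barpath([.04,.09,.14,.19,.24],0);print(); barpath([.28,.32,.36,.40,.44],.24); barpath([.38,.375],.44)
```

```text
t 39.17 tcp [0.6619 0.1723 0.0861] rot [-2.258 -2.18   0.007] F [-9.5  0.1  9.8] gap 0.114 grip 68.33079814910889
0.04 y -0.03 z -0.92
0.09 y -0.11 z -2.07
0.14 y -0.25 z -3.21
0.19 y -0.45 z -4.34
0.24 y -0.71 z -5.46

0.28 y -0.24 z -0.89
0.32 y -0.52 z -1.76
0.36 y -0.84 z -2.63
0.4 y -1.19 z -3.48
0.44 y -1.57 z -4.32
0.38 y 0.56 z 1.26
0.375 y 0.6 z 1.37
```

>>> arm_command([
  [0.5,[0,0,-0.9],[0,0,0]],
  [0.5,[0,-0.1,-2.05],[0,0,0]],
  [0.5,[0,-0.25,-3.2],[0,0,0]],
  [0.5,[0,-0.45,-4.35],[0,0,0]],
  [0.5,[0,-0.7,-5.45],[0,0,0]],
], force=70)

```text
t: 39.8
tcp_pos: [0.6556, 0.1726, 0.1389]
eef_rot: [-2.259, -2.182, 0.006]
ft_force: [-4.9, 0.8, -12.0]
finger_gap: 0.112
grip_force: 68.1
```

>>> arm_command([
  [0.5,[0,-0.25,-0.9],[0,0,0]],
  [0.5,[0,-0.5,-1.75],[0,0,0]],
  [0.5,[0,-0.85,-2.6],[0,0,0]],
  [0.5,[0,-1.2,-3.5],[0,0,0]],
  [0.5,[0,-1.5,-4.2],[0,0,0]],
])

```text
t: 40.42
tcp_pos: [0.6412, 0.1733, 0.1817]
eef_rot: [-2.26, -2.182, 0.004]
ft_force: [-5.9, 1.8, -11.6]
finger_gap: 0.107
grip_force: 68.2
```

Run:
```python
from h import *
s=st(); print("theta~",np.arcsin((s["tcp_pos"][2]-.0861)/.23))
```

```text
t 40.42 tcp [0.6412 0.1733 0.1817] rot [-2.26  -2.182  0.004] F [ -5.9   1.8 -11.6] gap 0.107 grip 68.15958738327026
theta~ 0.4286809725060776
```

>>> arm_command([
  [0.5,[0,-0.25,-0.5],[0,0,0]],
  [0.5,[0,-0.25,-0.5],[0,0,0]],
  [0.5,[0,-0.25,-0.5],[0,0,0]],
])

```text
t: 40.8
tcp_pos: [0.6389, 0.1734, 0.1868]
eef_rot: [-2.26, -2.182, 0.004]
ft_force: [-6.2, 1.8, -7.9]
finger_gap: 0.114
grip_force: 68.5
```

>>> arm_command([
  [0.5,[0,0.2,0.5],[0,0,0]],
  [0.5,[0,0.4,0.9],[0,0,0]],
  [0.5,[0,0.6,1.4],[0,0,0]],
  [0.5,[0,0.75,1.6],[0,0,0]],
  [0.5,[0,0.75,1.6],[0,0,0]],
])

```text
t: 41.42
tcp_pos: [0.6454, 0.1732, 0.1718]
eef_rot: [-2.258, -2.18, 0.006]
ft_force: [-13.5, 1.8, 4.4]
finger_gap: 0.11
grip_force: 70.0
```

Run:
```python
from h import *
s=st(); print("theta~",np.arcsin((s["tcp_pos"][2]-.0861)/.23))
```

```text
t 41.42 tcp [0.6454 0.1732 0.1718] rot [-2.258 -2.18   0.006] F [-13.5   1.8   4.4] gap 0.11 grip 70.00853419303894
theta~ 0.3819851704944298
```

Force now pushes up (+4.4 N), so the board rests in the notch at about 0.38. I release and back off.

>>> arm_command([
  [4,[0,0,0],[0,0,0]],
  [4,[0,0,0],[0,0,0]],
  [4,[0,0,0],[0,0,0]],
  [4,[0,0,-4],[0,0,0]],
  [4,[0,0,-9],[0,0,0]],
])

```text
t: 42.05
tcp_pos: [0.6473, 0.1727, 0.261]
eef_rot: [2.259, 2.181, -0.004]
ft_force: [0.6, 0.4, -0.1]
finger_gap: 0.474
grip_force: 0.0
```

>>> arm_command([
  [4,[0,0,-5],[0,0,0]],
  [4,[0,0,-10],[0,0,0]],
  [4,[-6,0,-15],[0,0,0]],
  [4,[-12,0,-15],[0,0,0]],
  [4,[-12,0,-15],[0,0,0]],
])

```text
t: 42.68
tcp_pos: [0.6434, 0.0464, 0.4133]
eef_rot: [2.265, 2.168, 0.0]
ft_force: [1.0, 0.5, 0.6]
finger_gap: 0.471
grip_force: 0.0
```

Run:
```python
from h import *
s=st(); w=optics.read_camera("wrist"); sc=optics.read_camera("scene")
cv2.imwrite("pics/fin.png",np.hstack([cv2.resize(w,(560,420))[:, :],cv2.resize(sc[130:270,300:380],(240,420),interpolation=cv2.INTER_CUBIC)]))
for d in nets.pinpoint("scene","bar")[:1]: print(d["uv"],d["p"])
for th in(.19,.38,.57):
    b=slot(-.09,0)+BX*(.23*np.cos(th)-.002*np.sin(th)); print(th,proj("scene",np.array([[*b,.085+.23*np.sin(th)]])).round(1),proj("wrist",np.array([[*b,.085+.23*np.sin(th)]])).round(1))
for d in nets.pinpoint("wrist","bar")[:1]: print(d["uv"],d["p"])
```

```text
t 42.67 tcp [0.6434 0.0464 0.4133] rot [2.265 2.168 0.   ] F [1.  0.5 0.6] gap 0.471 grip 0.0
[354.7, 198.6] 0.62
0.19 [[356.5 209.3]] [[296.4  57.2]]
0.38 [[356.6 196.6]] [[284.3  52.6]]
0.57 [[355.9 183.3]] [[260.3  47.4]]
[280.6, 48.6] 0.69
```

View pics/fin.png

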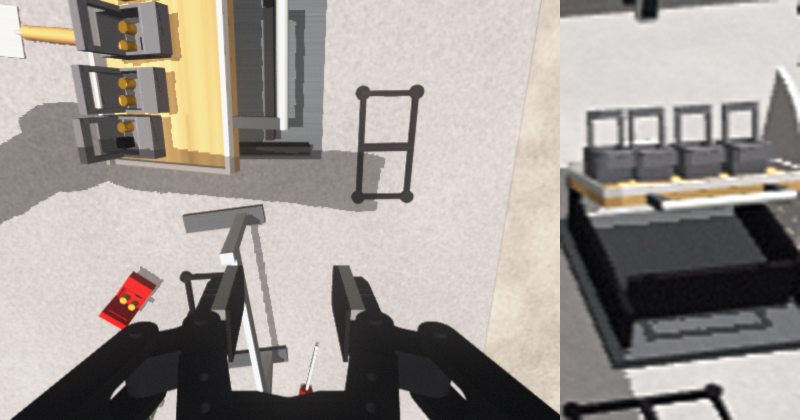

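The final view shows all four caddies upright inside the rim. The bar matches 0.38, the second notch, and the rail is empty.

```bash
python3 -c "
from cell import order
print(order.job_done())"
```

```text
the job is handed in; nothing more can be done
None
```

I handed the job in: all four caddies stand upright on the board inside the rim, and the board rests in its second notch (measured at about 0.38 rad). On the first try one caddy landed tilted on the rim; I lifted it off and set it down again flat.

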